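# Balance the cartridge centrifuge before a run

## Task

The bench centrifuge is loaded out of balance: a short cartridge stands opposite a long one. Swing its clear lid right open, take the short cartridge out and stand it in any free hole of the rack, then put the long cartridge from the rack all the way down into the emptied sleeve opposite the other long one, and shut the lid fully. Keep the cartridges upright, never take the other long one out, and leave the other racked cartridges and the things lying about where they are.

Things in the scene. Friction and masses are not known exactly. Their poses are not given: they have to be found in the camera images.
- centrifuge: Small bench centrifuge for dispensing cartridges, fixed to the counter: grey foot 172 x 160 x 36 mm, white round bowl on it (outer radius 74 mm, rim 82 mm above the counter). Origin: centre of its underside; x points from the front (control panel, lid tab) to the rear (lid hinge).
- lid (a joint): Hinge of the clear domed lid (radius 70 mm, 59 mm high above the bowl rim), rad: 0 fully closed on the rim, 1.85 fully open; it turns about a level axis along the centrifuge's y at its rear, front edge going up and back. A stiff hinge: the lid stays where it is left and needs about 2 to 3 N at the tab. Near 1.7 or more it is clear of the rotor.
- lid_hinge (a point): Centre of the lid's hinge axis, 82 mm above the counter, 78 mm behind the centrifuge's centre. Its frame turns with the lid: at joint 0 it is parallel to the centrifuge's, and as the lid opens by angle a its x axis turns down by a.
- lid_tab (a point): Grip point of the grey tab that sticks out from the front of the lid: centre of a bar 24 mm wide (along the hinge axis), 8 mm thick, reaching 38 mm out of the lid wall; this point is 18 mm from the bar's free end. With the lid closed it is 110 mm above the counter; from lid_hinge it lies 168 mm to the front and 28 mm up (lid frame).
- rotor: Aluminium rotor in the bowl, turning on a vertical shaft with light friction (it may be turned a little when touched). Origin on the axis at the underside, 32.5 mm above the counter. Four vertical round sleeves around it, 36 mm from the axis, 90 degrees apart: inner diameter 20.5 mm, outer 25.5 mm, 46 mm deep, mouths at 81.5 mm above the counter, level with the bowl rim.
- sleeve0 (a point): Centre of the inner floor of rotor sleeve 0 (mouth 46 mm above it). sleeve0 and sleeve2 face one another across the shaft and are the pair in use; the other two sleeves are empty.
- sleeve2 (a point): Centre of the inner floor of rotor sleeve 2 (mouth 46 mm above it). sleeve0 and sleeve2 face one another across the shaft and are the pair in use; the other two sleeves are empty.
- rack: Grey cartridge rack 104 x 162 x 54 mm, fixed to the counter, two rows (along x, 48 mm apart) of three holes (along y, 48 mm apart). Origin: centre of its underside. The two drilled shelves are open at the sides; hole diameter 20 mm, top surface 52 mm above the counter.
- hole0 (a point): Where a cartridge's foot stands in rack hole 0: hole axis on the rack's floor, 46 mm below the top surface.
- hole1 (a point): Where a cartridge's foot stands in rack hole 1: hole axis on the rack's floor, 46 mm below the top surface.
- hole2 (a point): Where a cartridge's foot stands in rack hole 2: hole axis on the rack's floor, 46 mm below the top surface.
- hole3 (a point): Where a cartridge's foot stands in rack hole 3: hole axis on the rack's floor, 46 mm below the top surface.
- hole4 (a point): Where a cartridge's foot stands in rack hole 4: hole axis on the rack's floor, 46 mm below the top surface.
- hole5 (a point): Where a cartridge's foot stands in rack hole 5: hole axis on the rack's floor, 46 mm below the top surface.
- long_spun: Long dispensing cartridge, standing in a rotor sleeve from the start: 96 mm tall, white barrel 18 mm in diameter, tapered foot 10 mm wide, knurled black end cap (diameter 20 mm) over the top 14 mm. Origin: centre of its foot, z up along it. It stands 50 mm out of a sleeve or hole.
- short_spun: Short cartridge, standing at the start in the rotor sleeve across the shaft from long_spun: like the long ones but 72 mm tall, so it stands 26 mm out of a sleeve or hole. Origin: centre of its foot.
- long_racked: The long cartridge in the rack (only long one there), 96 mm tall, same as long_spun. Origin: centre of its foot.
- short_racked_1: Short cartridge that belongs in the rack, 72 mm tall. Origin: centre of its foot.
- short_racked_2: Another short cartridge that belongs in the rack, 72 mm tall. Origin: centre of its foot.
- pot: Bystander: shallow clear pot, 51 mm across, 22 mm high, loose. Origin: centre of its underside.
- spool: Bystander: grey solder spool, 52 mm across, 35 mm high, loose. Origin: centre of its underside.
- cutters: Bystander: side cutters with blue handles, 44 x 122 x 11 mm, lying loose. Origin: centre of its underside.
- tweezers: Bystander: steel tweezers, 10 x 120 x 8 mm, lying loose. Origin: centre of its underside.
Things that resemble listed ones, but are neither listed nor needed, are in the scene too. What is shaped like the long_racked but orange or yellow is not meant.

How it is judged (in metres and radians):
On the way, in this order (a step that is already met when the one before it is completed fails the run):
1. the lid is swung open (past 70 degrees) (value of joint lid above 1.22 rad), for 0.2 s.
2. the short cartridge from the rotor stands in a hole of the rack ((distance between short_spun and hole0 below 0.006 m or distance between short_spun and hole1 below 0.006 m or distance between short_spun and hole2 below 0.006 m or distance between short_spun and hole3 below 0.006 m or distance between short_spun and hole4 below 0.006 m or distance between short_spun and hole5 below 0.006 m) and angle between short_spun's own z axis and vertical below 0.15 rad), for 0.2 s.
3. the long cartridge from the rack stands in the sleeve opposite the other long one ((((distance between long_spun and sleeve0 below 0.006 m and angle between long_spun's own z axis and vertical below 0.15 rad) and (distance between long_racked and sleeve2 below 0.006 m and angle between long_racked's own z axis and vertical below 0.15 rad)) or ((distance between long_spun and sleeve2 below 0.006 m and angle between long_spun's own z axis and vertical below 0.15 rad) and (distance between long_racked and sleeve0 below 0.006 m and angle between long_racked's own z axis and vertical below 0.15 rad)))), for 0.2 s.
4. the lid is shut (value of joint lid below 0.06 rad), for 0.2 s.
At the end, for the whole second after the job is handed in: Rotor's short cartridge and the two other short ones in rack holes, both long ones in opposite rotor sleeves: each foot within 6 mm of its hole's floor centre, within 0.15 rad of upright, at rest. Lid shut to within 0.06 rad (all of step 2 and (((distance between long_spun and sleeve0 below 0.006 m and angle between long_spun's own z axis and vertical below 0.15 rad) and (distance between long_racked and sleeve2 below 0.006 m and angle between long_racked's own z axis and vertical below 0.15 rad)) or ((distance between long_spun and sleeve2 below 0.006 m and angle between long_spun's own z axis and vertical below 0.15 rad) and (distance between long_racked and sleeve0 below 0.006 m and angle between long_racked's own z axis and vertical below 0.15 rad))) and value of joint lid below 0.06 rad and (distance between short_racked_1 and hole0 below 0.006 m or distance between short_racked_1 and hole1 below 0.006 m or distance between short_racked_1 and hole2 below 0.006 m or distance between short_racked_1 and hole3 below 0.006 m or distance between short_racked_1 and hole4 below 0.006 m or distance between short_racked_1 and hole5 below 0.006 m) and angle between each of short_racked_1, short_racked_2's own z axis and vertical below 0.15 rad and (distance between short_racked_2 and hole0 below 0.006 m or distance between short_racked_2 and hole1 below 0.006 m or distance between short_racked_2 and hole2 below 0.006 m or distance between short_racked_2 and hole3 below 0.006 m or distance between short_racked_2 and hole4 below 0.006 m or distance between short_racked_2 and hole5 below 0.006 m) and linear speed of each of long_spun, short_spun, long_racked, short_racked_1, short_racked_2 below 0.02 m/s); the robot touches nothing.
It fails at once if a cartridge is laid or tipped over (more than 0.7 rad from upright) (angle between any of long_spun, short_spun, long_racked, short_racked_1, short_racked_2's own z axis and vertical above 0.7 rad).
It fails at once if the long cartridge that starts in the rotor is drawn out (25 mm or more from its sleeve's floor) (distance between long_spun and sleeve0 above 0.025 m and distance between long_spun and sleeve2 above 0.025 m).
It fails at once if one of the two short cartridges that belong in the rack is moved by over 20 mm (distance of any of short_racked_1, short_racked_2 from where it was at the start of the episode above 0.02 m).
It fails at once if the pot, spool, cutters or tweezers are moved by over 30 mm (distance of any of pot, spool, cutters, tweezers from where it was at the start of the episode above 0.03 m).
It also fails if it takes over 72 s, if anything falls off the work surface, if the arm or the gripper's body presses on something with over 40 N, if the wrist force passes 120 N, or if a joint passes its speed limit or range.

## Robot

A 6-joint arm with a two-finger parallel gripper is mounted at the origin on a cart in front of the work surface, level with it; the furniture and walls round the work are solid. World frame = base frame: x ahead of the robot, y to its left, z up, the work surface at z = 0. Lengths are in m, angles in degrees, forces in N, time in s.
With the tool pointing down it reaches from about 0.35 to 0.875 m from the base axis. Payload 15.5 kg.
Tool frame: the origin (TCP) lies at the very end of the fingers, on their centre line; the grasp point (between the pads) lies 19 mm behind it; z points along the fingers, y is the line along which they close (so a half turn about z gives the same grasp; the last joint's range is limited). The gripper opens to 85 mm and grips with 20 to 120 N. Pads are 22 mm wide; open, the fingers measure 114 mm over their backs; the gripper's body (76 mm by 85 mm) begins 54 mm behind the grasp point. The pads swing forward as they close: fully open they stand 13 mm farther back than shut.
Start: joints at [-5.472, 28.281, 77.091, -0, 74.628, -5.472], TCP at [0.625, 0, 0.231] pointing down, gripper open.
Joint ranges: [-166.48, 166.48], [-47.26, 123.95], [12.59, 153.08], [-70.14, 250.14], [6.76, 159.57], [-176.63, 176.63]. Speed limits (degrees/s): [108.29, 108.29, 147.25, 172.46, 172.46, 172.46].

## Interface

Orientations are given as a 3x3 rotation matrix whose columns are the frame's x, y, z axes.
In Python, from bench import sense, get_image, camera_info, job_done, masks_of gives the robot as it stands.
- The arm moves only by the tool arm_command, never from a script. Its argument "series" is a list of rows, each an object of numbers: "claw": the opening, from -1 (shut) to 1 (fully open); "x", "y", "z": the shift along the tool's x, y, z in units of 0.025 m (1.0 is 0.025 m); "twist": the turn about the tool's z in units of 180 degrees (1.0 is 180 degrees). In form: [{"claw": .., "x": .., "y": .., "z": .., "twist": ..}, ...]. A call has 1 to 12 rows; each row shifts and turns the commanded pose from where the row before left it, along the tool's axes as they then stand; what a row does not reach is not made up. A row lasts 1/12 s, in which the tool goes at most 41.7 mm and 7.16 degrees, less where a joint would pass 70% of its speed; a pose out of reach is approached as far as the arm can. A call with a number of a shift or a turn outside -1 to 1 is refused whole. A call with a gripper value outside its range is refused whole. The fingers move at their own pace and stop on an object; "newtons" is the grip in N (left out, the last holds). Time passes only in rows, so rows that do not move let the fingers close. It gives the time, the measured TCP pose, the force, the opening and the grip force at its end, in the units of the state.
- sense(): the state, without advancing time (a new reading comes with each control period).
- get_image(name): name is "scene" or "side" or "wrist"; returns (picture, depth): 420x560x3 uint8, red, green, blue; 420x560 float32, m along the optical axis (not along the pixel's ray), 0 where there is no reading.
- camera_info(name): a dict with "camera_matrix" (3x3 intrinsics, pixels), "R" (3x3) and "t" (3): a world point X has camera coordinates R X + t; the wrist camera has in their place "T_tool_cam" (4x4, takes a point from camera to tool coordinates, whose origin is the TCP and whose axes are the flange's). Camera axes: x right, y down, z forward; pixel columns grow to the right and rows downward; lengths in m; the calibration is good to about 2 mm. A picture is of the moment at which its call begins: read the wrist's pose just before it. camera_info takes no time and is no camera call.
- job_done(): hands the job in; it is judged then, once.
Trained networks look in the newest picture that a camera, given by its name, has taken for a name from the list of things; names that differ only in an ending like _2 or _b are one class to them, and where a whole thing is asked for, a point or a joint stands for the part that bears it (a point fixed in the world has none). Each returns a list of dicts, best first, with "p" (0 to 1); they miss things now and then, are a little off and sometimes report something else, mostly with a low value. They report only what shows in the picture. A call takes as long as a camera call. They do not tell look-alikes from the thing itself.
- masks_of(thing, camera): "pixels" (420x560 bool, what is visible of it) and "rect" ([left, top, right, bottom] in pixels, round what is visible of it).
The state is a dict: "clock": time; "joints": joint angles; "dq": joint speeds; "joint_efforts": joint torques, N m; "tool_pos": TCP position; "tool_rot": TCP orientation; "force": force on the tool from outside, world axes, zero at the start; "moment": the same for the moment, N m; "grip_width": finger opening in m; "finger_force": force on a finger pad.
Only numpy, scipy, OpenCV 4.12 (cv2) and the standard library are available. Lean on these libraries where they do the work, as an engineer would, in place of code of your own. Each camera call takes 0.05 s, during which the arm holds its last target. There are 200 camera calls.

## Working session

There is one attempt and no reset: what is moved stays moved. The work goes in short steps, Python scripts to look and compute and a tool call to move; the robot and the scene stay as the last step left them, time stands still between calls to the robot, and variables do not carry over. Pictures are saved under pics/ and viewed, at most 10 in all, crops included, and the job is handed in when it is done.

Besides the shell and the picture viewer there is one more tool, called after "Emit:" as name(argument=value, ...), one argument or row to a line, values as JSON. arm_command: Moves the arm, as the interface text tells. Its arguments: {"type":"object","properties":{"series":{"type":"array"},"newtons":{"type":"number"}},"required":["series"]}

```bash
mkdir -p pics; ls; cat > h.py <<'E'
import numpy as np, cv2
from bench import sense, get_image, camera_info, job_done, masks_of
def cam(name, s=None):
    c=camera_info(name); K=np.array(c["camera_matrix"])
    if name=="wrist":
        s=s or sense(); T=np.eye(4); T[:3,:3]=s["tool_rot"]; T[:3,3]=s["tool_pos"]
        W=T@np.array(c["T_tool_cam"])
    else:
        W=np.eye(4); R=np.array(c["R"]); W[:3,:3]=R.T; W[:3,3]=-R.T@np.array(c["t"])
    return K,W
def cloud(depth,K,W):
    v,u=np.indices(depth.shape); d=depth.astype(float)
    P=np.stack([(u-K[0,2])/K[0,0]*d,(v-K[1,2])/K[1,1]*d,d],-1)
    return P@W[:3,:3].T+W[:3,3]
def project(X,K,W):
    p=(np.asarray(X)-W[:3,3])@W[:3,:3]; p=p@K.T; return p[...,:2]/p[...,2:]
def shoot(name,fn=None):
    s=sense(); im,d=get_image(name); K,W=cam(name,s)
    if fn: cv2.imwrite("pics/"+fn,im[:,:,::-1])
    return im,d,K,W,cloud(d,K,W)
E
cat > a.py <<'E'
from h import *
np.set_printoptions(precision=4,suppress=True)
s=sense(); print(s["clock"],s["tool_pos"],s["tool_rot"],s["grip_width"])
for n in ["scene","side","wrist"]:
    im,d,K,W,P=shoot(n,n+"0.png"); np.savez(n+"0.npz",im=im,d=d,K=K,W=W,P=P)
    print(n,W[:3,3],W[:3,2])
    for t in ["centrifuge","lid","lid_tab","rotor","rack","long_racked","long_spun","short_spun"]:
        for r in masks_of(t,n)[:8]:
            m=r["pixels"]&(d>0); print(n,t,round(r["p"],2),np.round(r["rect"]),np.median(P[m],0) if m.any() else None, P[m].max(0) if m.any() else None)
ims=[cv2.imread(f"pics/{n}0.png") for n in["scene","side"]]
cv2.imwrite("pics/both.png",cv2.resize(np.vstack(ims),None,fx=.7,fy=.7))
E
python3 a.py
```

```text
pics
0.0 [0.6246 0.     0.2307] [[ 0.      1.     -0.0013]
 [ 1.     -0.      0.0001]
 [ 0.0001 -0.0013 -1.    ]] 0.0854282137918444
scene [-0.1401 -0.4769  0.8151] [ 0.6019  0.4425 -0.6648]
scene centrifuge 0.61 [165. 144. 256. 234.] [0.4626 0.1632 0.075 ] [0.7123 0.3831 0.1719]
scene lid 0.84 [178. 143. 238. 187.] [0.4753 0.1693 0.1524] [0.5634 0.253  0.1719]
scene lid_tab 0.97 [181. 144. 238. 187.] [0.4753 0.1697 0.1524] [0.601  0.4086 0.1719]
scene rotor 0.79 [195. 185. 229. 199.] [0.4831 0.1854 0.0681] [0.5381 0.2127 0.0843]
scene rack 0.7 [316. 237. 416. 323.] [ 0.4787 -0.2282  0.0512] [ 0.6063 -0.114   0.1042]
scene rack 0.48 [366. 250. 377. 264.] [ 0.5193 -0.2243  0.0726] [ 0.5353 -0.2139  0.0807]
scene long_racked 0.71 [364. 304. 381. 342.] [ 0.382  -0.2989  0.0641] [ 0.4506 -0.2633  0.0999]
scene long_racked 0.59 [376. 267. 387. 293.] [ 0.4665 -0.2666  0.0867] [ 0.4975 -0.2542  0.1044]
scene long_racked 0.58 [287. 263. 299. 297.] [ 0.3855 -0.1237  0.0642] [ 0.4146 -0.0914  0.0993]
scene long_spun 0.63 [179. 143. 236. 187.] [0.4769 0.1708 0.1519] [0.716  0.4122 0.1719]
scene
[... 1657 characters left out ...]
7 [ 38.   0. 244.  72.] [0.5169 0.1333 0.0379] [0.5989 0.1642 0.1444]
wrist lid 0.83 [ 34.   2. 174.  28.] [0.5137 0.1337 0.1202] [0.5496 0.1711 0.1444]
wrist lid_tab 0.7 [158. 280. 228. 383.] [ 0.5364 -0.1789  0.0523] [0.6103 0.0175 0.3127]
wrist lid_tab 0.57 [ 33.   0. 172.  25.] [0.5133 0.1337 0.1203] [0.5494 0.1683 0.1444]
wrist rack 0.92 [157. 277. 228. 383.] [ 0.5356 -0.1802  0.0523] [0.61   0.0171 0.3127]
wrist long_racked 0.7 [ 29. 259.  92. 318.] [ 0.3987 -0.1146  0.0708] [ 0.4047 -0.1082  0.0984]
wrist long_racked 0.57 [ 72. 393.  98. 420.] [ 0.3923 -0.2898  0.0539] [ 0.571  -0.0075  0.2977]
wrist long_spun 0.41 [161. 281. 226. 382.] [ 0.5358 -0.18    0.0523] [0.61   0.0175 0.3127]
```

```bash
python3 - <<'E'
import cv2,numpy as np
a=cv2.imread("pics/scene0.png")[120:360,140:460]; b=cv2.imread("pics/side0.png")[110:350,200:360]
a=cv2.resize(a,None,fx=1.66,fy=1.66,interpolation=3); b=cv2.resize(b,None,fx=1.66,fy=1.66,interpolation=3)
cv2.imwrite("pics/c1.png",np.hstack([a,b])); print(np.hstack([a,b]).shape)
E
```

```text
(398, 797, 3)
```

View pics/c1.png

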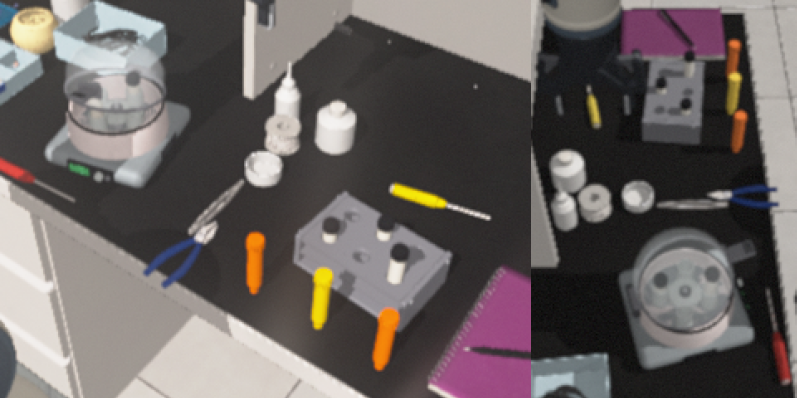

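View pics/wrist0.png

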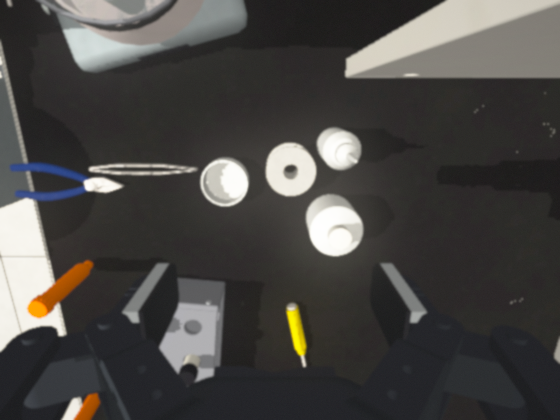

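Scene: the centrifuge is at about (210,190), and its lid looks clear with the tab toward the robot. The rack is at (365,280), with long_racked as the white-barrelled, black-capped cartridge at about (380,280) and two short ones at (340,260) and (372,257). The orange and yellow look-alikes stand outside the rack at (293,280), (333,298) and (372,322).

```bash
cat > b.py <<'E'
from h import *
np.set_printoptions(precision=4,suppress=True)
D={n:np.load(n+"0.npz") for n in["scene","side","wrist"]}
res=[]
for n in["scene","side"]:
    P=D[n]["P"][D[n]["d"]>0]
    # foot of centrifuge
    box=(abs(P[:,0]-.5)<.16)&(abs(P[:,1]-.22)<.13)
    f=P[box&(abs(P[:,2]-.036)<.003)]
    print(n,"foot",len(f),cv2.minAreaRect(f[:,:2].astype(np.float32)))
    for z in np.arange(.09,.18,.01):
        q=P[box&(abs(P[:,2]-z)<.005)]
        if len(q): print("  z",round(z,3),len(q),q.min(0)[:2],q.max(0)[:2],q.mean(0))
    r=P[(abs(P[:,0]-.48)<.14)&(abs(P[:,1]+.2)<.15)&(abs(P[:,2]-.052)<.0025)]
    print(n,"rack",len(r),cv2.minAreaRect(r[:,:2].astype(np.float32)))
    t=P[(abs(P[:,0]-.49)<.06)&(abs(P[:,1]+.2)<.1)&(P[:,2]>.058)]
    print(" caps:"); 
    k=np.ones(len(t),int)
    from scipy.cluster.hierarchy import fcluster,linkage
    k=fcluster(linkage(t[:,:2],'single'),.008,'distance')
    for i in set(k):
        c=t[k==i]; top=c[c[:,2]>c[:,2].max()-.004]
        if len(c)>3: print("  ",len(c),top.mean(0),c[:,2].max())
    L=masks_of("lid",n) if 0 else None
W=[]
for n in["scene","side"]:
    P=D[n]["P"]; W.append(P[D[n]["d"]>0])
P=np.vstack(W); S=1500
x0,y0=.35,.08; H=np.zeros((int(.32*S),int(.34*S)),np.float32)
for p in P[np.argsort(P[:,2])]:
    i,j=int((p[0]-x0)*S),int((p[1]-y0)*S)
    if 0<=i<H.shape[0] and 0<=j<H.shape[1]: cv2.circle(H,(j,i),1,float(p[2]),-1)
im=cv2.applyColorMap(np.clip(H/.18*255,0,255).astype(np.uint8),cv2.COLORMAP_JET)
cv2.imwrite("pics/top.png",im)
E
python3 b.py
```

```text
scene foot 809 ((0.4919314980506897, 0.1937042474746704), (0.17272333800792694, 0.15732376277446747), 14.687929153442383)
  z 0.09 19 [0.4514 0.1892] [0.4613 0.2041] [0.4555 0.1954 0.0888]
  z 0.1 22 [0.4506 0.128 ] [0.549  0.2012] [0.5211 0.1376 0.1023]
  z 0.11 67 [0.4373 0.1262] [0.5464 0.2416] [0.4965 0.1358 0.1114]
  z 0.12 223 [0.4294 0.1274] [0.547 0.253] [0.4669 0.1572 0.1204]
  z 0.13 225 [0.4351 0.1306] [0.5606 0.2529] [0.4722 0.1564 0.1298]
  z 0.14 245 [0.4371 0.1304] [0.5634 0.2534] [0.4797 0.1582 0.1403]
  z 0.15 577 [0.4032 0.1352] [0.5604 0.2557] [0.4847 0.18   0.151 ]
  z 0.16 700 [0.4037 0.1404] [0.5387 0.2506] [0.4822 0.187  0.1598]
  z 0.17 231 [0.4509 0.1533] [0.5011 0.2331] [0.4729 0.1906 0.167 ]
scene rack 2222 ((0.46302974224090576, -0.2187216877937317), (0.18999141454696655, 0.18165935575962067), 83.9322509765625)
 caps:
   213 [ 0.4715 -0.2649  0.1023] 0.1044370210477954
   120 [ 0.5244 -0.2221  0.0785] 0.08072281275288073
   116 [ 0.4813 -0.1699  0.0783] 0.08014418939385137
side foot 718 ((0.550679624080658, 0.22223635017871857), (0.2928297817707062, 0.1707
[... 228 characters left out ...]
0.1104]
  z 0.12 161 [0.4337 0.1756] [0.5754 0.2732] [0.5034 0.2467 0.1205]
  z 0.13 201 [0.4362 0.1831] [0.5726 0.2723] [0.5108 0.2515 0.13  ]
  z 0.14 334 [0.4375 0.1366] [0.5723 0.2707] [0.5244 0.239  0.1407]
  z 0.15 856 [0.4056 0.143 ] [0.563  0.2668] [0.509  0.2159 0.1508]
  z 0.16 1063 [0.4058 0.1453] [0.5446 0.2621] [0.4945 0.206  0.1597]
  z 0.17 358 [0.4554 0.1577] [0.5056 0.2393] [0.4778 0.1975 0.1672]
side rack 865 ((0.4711452126502991, -0.20446337759494781), (0.18412025272846222, 0.1765960305929184), 86.38050842285156)
 caps:
   87 [ 0.4757 -0.2605  0.1028] 0.10519059166689904
   53 [ 0.5295 -0.2163  0.0799] 0.08269026983572492
   57 [ 0.4846 -0.1648  0.079 ] 0.08093389872036116
```

View pics/top.png

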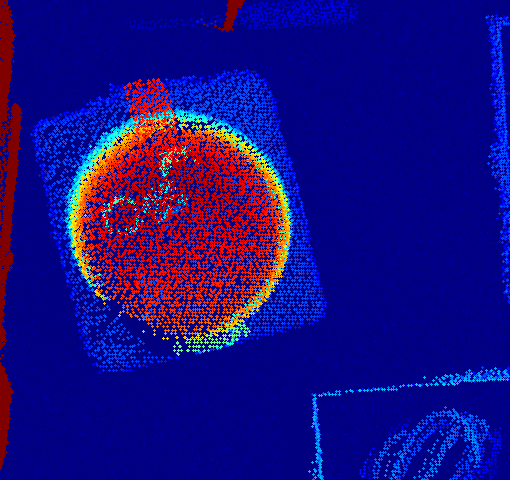

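Map: foot yawed about 14°, tab at map px (148,95), i.e. x≈0.41, y≈0.18, z≈0.155, so the lid starts ajar (~0.27 rad). I'll refine the tab and check obstacles.

```bash
cat > c.py <<'E'
from h import *
np.set_printoptions(precision=4,suppress=True)
D={n:np.load(n+"0.npz") for n in["scene","side","wrist"]}
P0={n:D[n]["P"][D[n]["d"]>0] for n in D}
for n in["scene","side"]:
    P=P0[n]; t=P[(P[:,0]<.43)&(P[:,0]>.39)&(abs(P[:,1]-.18)<.03)&(P[:,2]>.13)]
    print(n,len(t),cv2.minAreaRect(t[:,:2].astype(np.float32)),t.mean(0),t.min(0),t.max(0))
    for a in np.arange(.4,.432,.006):
        q=t[(abs(t[:,0]-a)<.003)]; 
        if len(q):print("  x",round(a,3),len(q),q[:,2].mean(),q[:,2].max(),q[:,1].min(),q[:,1].max())
    # dome: sphere-ish apex and circle of bowl via rim
    b=P[(abs(P[:,0]-.5)<.1)&(abs(P[:,1]-.2)<.1)&(abs(P[:,2]-.06)<.012)]
    from scipy.optimize import least_squares
    r=least_squares(lambda p:np.hypot(b[:,0]-p[0],b[:,1]-p[1])-.074,[.495,.2],loss='soft_l1',f_scale=.002)
    print(" bowl",len(b),r.x,np.median(abs(r.fun)))
A=np.vstack([P0["scene"],P0["side"]])
for z0,z1 in((.06,.15),(.15,.3),(.3,.6)):
    q=A[(A[:,2]>z0)&(A[:,2]<z1)&(A[:,0]>.3)&(A[:,0]<.8)&(abs(A[:,1])<.45)]
    H,xe,ye=np.histogram2d(q[:,0],q[:,1],bins=[10,18],range=[[.3,.8],[-.45,.45]])
    print(z0,z1);print(H.astype(int))
E
python3 c.py
```

```text
scene 94 ((0.4176575541496277, 0.17718899250030518), (0.029089150950312614, 0.023274553939700127), 13.490973472595215) [0.4146 0.1752 0.155 ] [0.4032 0.163  0.1468] [0.4298 0.1907 0.1602]
  x 0.406 32 0.15554210298155108 0.1601865314647768 0.1629878195819271 0.1860198946620808
  x 0.412 19 0.1568365968666681 0.15884076942866043 0.16419880010695165 0.18521155539761958
  x 0.418 16 0.15527727405855474 0.1580219042631419 0.16486802639820775 0.18845177034664096
  x 0.424 19 0.1533110739828744 0.15579738996272852 0.16704008402571147 0.19065080826968817
  x 0.43 8 0.15248580615405094 0.15496606905410482 0.1677799133250124 0.19018509321675447
 bowl 731 [0.5008 0.2012] 0.0022665874156477944
side 101 ((0.41950881481170654, 0.1818980872631073), (0.02496965602040291, 0.023309139534831047), 15.499813079833984) [0.4186 0.1828 0.1552] [0.4056 0.1688 0.1467] [0.4298 0.1961 0.1604]
  x 0.406 8 0.15613001359025347 0.15863749193767074 0.17944443911215485 0.18870579277554655
  x 0.412 24 0.1571318354712852 0.1603304442939576 0.16878364343893298 0.19206322109455365
  x 0.418 27 0.15592473397618678 0.160
[... 2063 characters left out ...]
0    0    0
     0    0    0    0]
 [   0    0    0    0    0    0    0   11   15    0  613    0    0    0
     0    0    0    0]
 [   0    0    0    0    0    0    0    5  254    3  281    0    0    0
     0    0    0    0]
 [   0    0    0    0    0    0    0  140 2852 2031  802    0    0    0
     0    0    0    0]
 [   0    0    0    0    0    0    0   67 1261 1530 1302    0    0    0
     0    0    0    0]
 [ 669  711  657  616  570  532  512  595  676  714  912  560  504  506
   513  525  554  561]
 [ 288  425  396  361  339  385  569  603  620  441  455  612  761  825
   904  989 1097 1234]
 [ 331 1143 2317  486  515  554  588  613  638  578  504  564  783  904
   980 1099 1238 1412]]
```

```bash
python3 - <<'E'
from h import *
np.set_printoptions(precision=3,suppress=True,linewidth=160)
for n in["scene","side"]:
    D=np.load(n+"0.npz");P=D["P"][D["d"]>0]
    for y in(-.4,-.2,-.05,.1,.2,.3,.4):
        q=P[(abs(P[:,1]-y)<.03)&(P[:,0]>.55)&(P[:,2]>.12)&(P[:,0]<1.2)]
        if len(q)>5: 
            i=q[:,0].argmin(); print(n,y,len(q),"minx",q[i],"z range",np.percentile(q[:,2],[1,50,99]),"x",np.percentile(q[:,0],[1,50,99]))
E
cd pics; python3 -c "
import cv2,numpy as np
cv2.imwrite('c2.png',np.hstack([cv2.resize(cv2.imread(f),(400,300)) for f in('scene0.png','side0.png')]))"
```

```text
scene -0.4 2533 minx [ 0.689 -0.423  0.349] z range [0.122 0.368 0.371] x [0.691 0.736 1.012]
scene -0.2 3268 minx [ 0.688 -0.21   0.343] z range [0.124 0.369 0.371] x [0.691 0.834 1.11 ]
scene -0.05 4920 minx [ 0.572 -0.066  0.534] z range [0.127 0.37  0.526] x [0.581 0.694 1.102]
scene 0.1 2057 minx [0.689 0.105 0.35 ] z range [0.121 0.262 0.371] x [0.691 0.823 1.045]
scene 0.2 1002 minx [0.55  0.176 0.15 ] z range [0.147 0.368 0.371] x [0.553 0.716 0.853]
scene 0.3 1039 minx [0.69  0.301 0.346] z range [0.329 0.369 0.371] x [0.69  0.741 0.882]
scene 0.4 863 minx [0.687 0.372 0.366] z range [0.123 0.368 0.371] x [0.69  0.73  1.012]
side -0.4 688 minx [ 0.746 -0.409  0.369] z range [0.367 0.369 0.372] x [0.749 0.874 0.949]
side -0.2 1247 minx [ 0.738 -0.17   0.369] z range [0.367 0.369 0.372] x [0.747 0.851 0.948]
side -0.05 5649 minx [ 0.55  -0.053  0.598] z range [0.359 0.607 0.622] x [0.556 0.826 0.998]
side 0.1 9207 minx [0.55  0.081 0.594] z range [0.141 0.566 0.619] x [0.56  0.769 0.945]
side 0.2 6713 minx [0.551 0.174 0.151] z range [0.14  0.37  0.619] x [0.556 0.829 0.945]
side 0.3 6668 minx [0.694 0.305 0.351] z range [0.345 0.37  0.678] x [0.695 0.81  0.945]
side 0.4 9010 minx [0.694 0.414 0.365] z range [0.346 0.37  0.66 ] x [0.695 0.809 0.945]
```

View pics/c2.png

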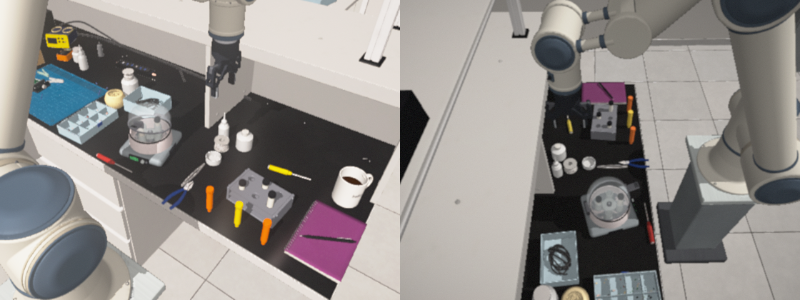

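Seen: a shelf at x≥0.69, z≈0.33–0.37, and the panel at x≥0.65, y≈0.1. I'll keep the wrist clear of both. I move above the tab first, then turn the tool so the fingers close along the hinge axis with the camera on the robot side.

Emit:
arm_command(
  series=[
    {"claw": 0.1,"x": 0.7,"y": -0.8,"z": 0,"twist": 0},
    {"claw": 0.1,"x": 0.7,"y": -0.8,"z": 0,"twist": 0},
    {"claw": 0.1,"x": 0.7,"y": -0.8,"z": 0,"twist": 0},
    {"claw": 0.1,"x": 0.7,"y": -0.8,"z": 0,"twist": 0},
    {"claw": 0.1,"x": 0.7,"y": -0.8,"z": 0,"twist": 0},
    {"claw": 0.1,"x": 0.7,"y": -0.8,"z": 0,"twist": 0},
    {"claw": 0.1,"x": 0.7,"y": -0.8,"z": 0,"twist": 0},
    {"claw": 0.1,"x": 0.7,"y": -0.8,"z": 0,"twist": 0},
    {"claw": 0.1,"x": 0.7,"y": -0.8,"z": 0,"twist": 0},
    {"claw": 0.1,"x": 0.7,"y": -0.8,"z": 0,"twist": 0},
    {"claw": 0.1,"x": 0,"y": 0,"z": 0,"twist": -0.0385},
    {"claw": 0.1,"x": 0,"y": 0,"z": 0,"twist": -0.0385},
  ],
)

```text
clock: 2.35
tool_pos: [0.425, 0.1762, 0.2321]
tool_rot: [[-0.246, 0.969, 0.003], [0.969, 0.246, 0.001], [0.0, 0.003, -1.0]]
force: [1.3, 0.4, -0.6]
grip_width: 0.047
finger_force: 0.0
```

Emit:
arm_command(
  series=[
    {"claw": 0.1,"x": 0,"y": 0,"z": 0,"twist": -0.0385},
    {"claw": 0.1,"x": 0,"y": 0,"z": 0,"twist": -0.0385},
    {"claw": 0.1,"x": 0,"y": 0,"z": 0,"twist": -0.0385},
    {"claw": 0.1,"x": 0,"y": 0,"z": 0,"twist": -0.0385},
    {"claw": 0.1,"x": 0,"y": 0,"z": 0,"twist": -0.0385},
    {"claw": 0.1,"x": 0,"y": 0,"z": 0,"twist": -0.0385},
    {"claw": 0.1,"x": 0,"y": 0,"z": 0,"twist": -0.0385},
    {"claw": 0.1,"x": 0,"y": 0,"z": 0,"twist": -0.0385},
    {"claw": 0.1,"x": 0,"y": 0,"z": 0,"twist": -0.0385},
    {"claw": 0.1,"x": 0,"y": 0,"z": 0,"twist": -0.0385},
    {"claw": 0.1,"x": 0,"y": 0,"z": 0,"twist": -0.0385},
    {"claw": 0.1,"x": 0,"y": 0,"z": 0,"twist": -0.0385},
  ],
)

```text
clock: 3.35
tool_pos: [0.4261, 0.1753, 0.232]
tool_rot: [[-0.992, -0.128, 0.003], [-0.128, 0.992, 0.001], [-0.003, 0.0, -1.0]]
force: [0.1, -0.2, 0.3]
grip_width: 0.0468
finger_force: 0.0
```

Emit:
arm_command(
  series=[
    {"claw": 0.1,"x": 0,"y": 0,"z": 0,"twist": -0.0385},
    {"claw": 0.1,"x": 0,"y": 0,"z": 0,"twist": 0},
  ],
)

```text
clock: 3.52
tool_pos: [0.426, 0.1753, 0.2319]
tool_rot: [[-0.969, -0.247, 0.002], [-0.247, 0.969, 0.001], [-0.002, 0.0, -1.0]]
force: [0.0, -0.1, 0.4]
grip_width: 0.0467
finger_force: 0.0
```

```bash
cat >> h.py <<'E'
def go(*targets):
    "tool-axis shift in units (and norm mm) from the measured pose to each world target in turn"
    s=sense(); R=np.array(s["tool_rot"]); p=np.array(s["tool_pos"])
    for t in targets:
        t=np.array(t,float); print(t,"units",np.round(R.T@(t-p)/.025,3),"mm",round(1000*np.linalg.norm(t-p),1)); p=t
E
python3 - <<'E'
from h import *
np.set_printoptions(precision=4,suppress=True)
s=sense(); print(s["clock"],s["tool_pos"],s["tool_rot"],s["grip_width"],s["joints"],s["force"])
im,d,K,W,P=shoot("wrist","w1.png"); print(W[:3,3])
q=P[(d>0)&(abs(P[...,0]-.415)<.02)&(abs(P[...,1]-.18)<.025)&(P[...,2]>.14)&(P[...,2]<.175)]
print(len(q)); 
for a in np.arange(.4,.434,.006):
    t=q[abs(q[:,0]-a)<.003]
    if len(t): print(round(a,3),len(t),np.median(t[:,2]),t[:,1].min(),t[:,1].max())
go([.42,.1795,.2307],[.42,.1795,.142])
E
```

```text
3.5167 [0.426  0.1753 0.2319] [[-0.9689 -0.2474  0.0024]
 [-0.2474  0.9689  0.0007]
 [-0.0025  0.0001 -1.    ]] 0.0467452550161462 [ 14.9284  14.9915  99.3622   0.0033  65.5048 -89.3956] [ 0.0283 -0.0676  0.3785]
[0.3525 0.1559 0.375 ]
1310
0.406 183 0.1571912217126986 0.16663849112273538 0.18791209943944065
0.412 291 0.15813987720482936 0.16496695025102812 0.18967064056051683
0.418 265 0.15686439877623906 0.16631069858424985 0.19149172785311655
0.424 245 0.15486559181678183 0.1677264813921525 0.19245548174658672
0.43 246 0.15331923341028814 0.16908789243773953 0.1942268079836937
[0.42   0.1795 0.2307] units [0.186 0.222 0.043] mm 7.3
[0.42   0.1795 0.142 ] units [ 0.007 -0.     3.548] mm 88.7
```

Emit:
arm_command(
  series=[
    {"claw": 0.1,"x": 0.2,"y": 0.18,"z": 0.4,"twist": 0},
    {"claw": 0.1,"x": 0,"y": 0,"z": 0.8,"twist": 0},
    {"claw": 0.1,"x": 0,"y": 0,"z": 0.8,"twist": 0},
    {"claw": 0.1,"x": 0,"y": 0,"z": 0.8,"twist": 0},
    {"claw": 0.1,"x": 0,"y": 0,"z": 0.7,"twist": 0},
    {"claw": 0.1,"x": 0,"y": 0,"z": 0,"twist": 0},
    {"claw": -0.6,"x": 0,"y": 0,"z": 0,"twist": 0},
    {"claw": -0.6,"x": 0,"y": 0,"z": 0,"twist": 0},
    {"claw": -0.6,"x": 0,"y": 0,"z": 0,"twist": 0},
    {"claw": -0.6,"x": 0,"y": 0,"z": 0,"twist": 0},
    {"claw": -0.6,"x": 0,"y": 0,"z": 0,"twist": 0},
  ],
  newtons=25,
)

```text
clock: 4.48
tool_pos: [0.4196, 0.179, 0.1451]
tool_rot: [[-0.971, -0.24, 0.002], [-0.239, 0.971, 0.002], [-0.002, 0.001, -1.0]]
force: [-2.7, 7.9, -1.7]
grip_width: 0.0228
finger_force: 29.0
```

```bash
python3 - <<'E'
from h import *
s=sense(); R=np.array(s["tool_rot"]); p=np.array(s["tool_pos"]); print(p,s["grip_width"],s["finger_force"])
f=np.array([.9697,.2443,0]); hinge=np.array([.5006,.1995,.082])+.078*f
g=p.copy(); g[2]=.154   # grip point on the bar
v=g-hinge; fr=-(v@f); r=np.hypot(fr,v[2]); ph=np.arctan2(v[2],fr); print("r",r,"phi",ph,"a",ph-.165)
prev=p
N=24; 
for k in range(1,N+1):
    q=ph+(1.66-ph)*k/N
    t=hinge+r*np.array([-np.cos(q)*f[0],-np.cos(q)*f[1],np.sin(q)]); t[2]+=p[2]-.154; t[:2]+=(v[:2]+fr*f[:2])
    u=R.T@(t-prev)/.025; print(k,np.round(u,2),np.round(q-.165,2)); prev=t
E
```

```text
[0.41963315 0.17898053 0.14505748] 0.022848505246450677 29.02566432952881
r 0.17684685808611836 phi 0.41931174119923126 a 0.2543117411992313
1 [-0.16  0.   -0.33] 0.31
2 [-0.17  0.   -0.32] 0.36
3 [-0.19  0.   -0.31] 0.41
4 [-0.21  0.   -0.3 ] 0.46
5 [-0.22  0.   -0.29] 0.51
6 [-0.24  0.   -0.28] 0.56
7 [-0.25  0.   -0.27] 0.62
8 [-0.26  0.   -0.25] 0.67
9 [-0.28  0.   -0.24] 0.72
10 [-0.29  0.   -0.22] 0.77
11 [-0.3   0.   -0.21] 0.82
12 [-0.31  0.   -0.19] 0.87
13 [-0.32  0.   -0.18] 0.93
14 [-0.33  0.   -0.16] 0.98
15 [-0.34  0.   -0.14] 1.03
16 [-0.34  0.   -0.12] 1.08
17 [-0.35  0.   -0.11] 1.13
18 [-0.35  0.   -0.09] 1.18
19 [-0.36  0.   -0.07] 1.24
20 [-0.36  0.   -0.05] 1.29
21 [-0.36  0.   -0.03] 1.34
22 [-0.37  0.   -0.01] 1.39
23 [-0.37  0.    0.01] 1.44
24 [-0.36  0.    0.02] 1.5
```

Emit:
arm_command(
  series=[
    {"claw": -0.6,"x": -0.16,"y": 0,"z": -0.33,"twist": 0},
    {"claw": -0.6,"x": -0.17,"y": 0,"z": -0.32,"twist": 0},
    {"claw": -0.6,"x": -0.19,"y": 0,"z": -0.31,"twist": 0},
    {"claw": -0.6,"x": -0.21,"y": 0,"z": -0.3,"twist": 0},
    {"claw": -0.6,"x": -0.22,"y": 0,"z": -0.29,"twist": 0},
    {"claw": -0.6,"x": -0.24,"y": 0,"z": -0.28,"twist": 0},
    {"claw": -0.6,"x": -0.25,"y": 0,"z": -0.27,"twist": 0},
    {"claw": -0.6,"x": -0.26,"y": 0,"z": -0.25,"twist": 0},
    {"claw": -0.6,"x": -0.28,"y": 0,"z": -0.24,"twist": 0},
    {"claw": -0.6,"x": -0.29,"y": 0,"z": -0.22,"twist": 0},
    {"claw": -0.6,"x": -0.3,"y": 0,"z": -0.21,"twist": 0},
    {"claw": -0.6,"x": -0.31,"y": 0,"z": -0.19,"twist": 0},
  ],
)

```text
clock: 5.48
tool_pos: [0.489, 0.1965, 0.2256]
tool_rot: [[-0.971, -0.24, 0.001], [-0.24, 0.971, 0.002], [-0.001, 0.002, -1.0]]
force: [-2.6, 7.3, -5.3]
grip_width: 0.0233
finger_force: 26.2
```

Emit:
arm_command(
  series=[
    {"claw": -0.6,"x": -0.32,"y": 0,"z": -0.18,"twist": 0},
    {"claw": -0.6,"x": -0.33,"y": 0,"z": -0.16,"twist": 0},
    {"claw": -0.6,"x": -0.34,"y": 0,"z": -0.14,"twist": 0},
    {"claw": -0.6,"x": -0.34,"y": 0,"z": -0.12,"twist": 0},
    {"claw": -0.6,"x": -0.35,"y": 0,"z": -0.11,"twist": 0},
    {"claw": -0.6,"x": -0.35,"y": 0,"z": -0.09,"twist": 0},
    {"claw": -0.6,"x": -0.36,"y": 0,"z": -0.07,"twist": 0},
    {"claw": -0.6,"x": -0.36,"y": 0,"z": -0.05,"twist": 0},
    {"claw": -0.6,"x": -0.36,"y": 0,"z": -0.03,"twist": 0},
    {"claw": -0.6,"x": -0.37,"y": 0,"z": -0.01,"twist": 0},
    {"claw": -0.6,"x": -0.37,"y": 0,"z": 0.01,"twist": 0},
    {"claw": -0.6,"x": -0.36,"y": 0,"z": 0.02,"twist": 0},
  ],
)

```text
clock: 6.48
tool_pos: [0.5914, 0.2223, 0.2494]
tool_rot: [[-0.971, -0.24, 0.002], [-0.24, 0.971, 0.002], [-0.002, 0.002, -1.0]]
force: [-4.0, 7.4, 3.5]
grip_width: 0.0231
finger_force: 24.3
```

```bash
python3 - <<'E'
from h import *
np.set_printoptions(precision=4,suppress=True)
im,d,K,W,P=shoot("side","s1.png"); im2,*_=shoot("wrist","w2.png")
cv2.imwrite("pics/c3.png",np.hstack([cv2.resize(im[200:380,200:400,::-1],(400,360)),cv2.resize(im2[:,:,::-1],(400,300))]) if 0 else np.vstack([cv2.resize(im[200:360,180:400,::-1],(400,291)),cv2.resize(im2[:,:,::-1],(400,300))]))
s=sense(); print(s["tool_pos"],s["force"],s["joints"])
E
```

```text
[0.5923 0.2225 0.2493] [-1.3766  9.0742  4.8579] [ 15.1237  27.9251  74.7425   0.1183  77.1424 -88.7879]
```

View pics/c3.png

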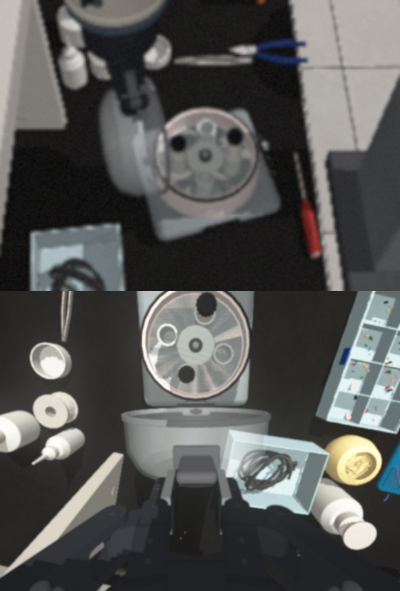

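Lid is at about 1.5 rad with the tab in the gripper. Wrist view shows both black caps at about (206,12) and (187,82) of its half, and the empty sleeves between them. I open it a bit further in the grip, then push the tab the rest of the way with closed fingers to stay clear of the shelf.

Emit:
arm_command(
  series=[
    {"claw": -0.6,"x": -0.36,"y": 0,"z": 0.05,"twist": 0},
    {"claw": -0.6,"x": -0.36,"y": 0,"z": 0.06,"twist": 0},
    {"claw": 0.1,"x": 0,"y": 0,"z": 0,"twist": 0},
    {"claw": 0.1,"x": 0,"y": 0,"z": 0,"twist": 0},
    {"claw": 0.1,"x": 0,"y": 0,"z": 0,"twist": 0},
    {"claw": 0.1,"x": 0.8,"y": 0,"z": 0,"twist": 0},
    {"claw": 0.1,"x": 0.8,"y": 0,"z": 0,"twist": 0},
    {"claw": -1,"x": 0,"y": 0,"z": 0,"twist": 0},
    {"claw": -1,"x": 0,"y": 0,"z": 0.2,"twist": 0},
    {"claw": -1,"x": 0,"y": 0,"z": 0,"twist": 0},
    {"claw": -1,"x": 0,"y": 0,"z": 0,"twist": 0},
    {"claw": -1,"x": 0,"y": 0,"z": 0,"twist": 0},
  ],
)

```text
clock: 7.58
tool_pos: [0.5703, 0.2157, 0.2394]
tool_rot: [[-0.971, -0.241, 0.0], [-0.241, 0.971, 0.0], [-0.0, 0.0, -1.0]]
force: [-0.4, -0.9, 0.7]
grip_width: 0.0001
finger_force: 0.0
```

```bash
python3 - <<'E'
from h import *
s=sense(); print(s["tool_pos"],s["grip_width"],s["force"])
go([.61,.228,.242],[.622,.231,.242])
E
```

```text
[0.57025325 0.21567029 0.23942532] 6.310064331354325e-05 [-0.38135422 -0.90263839  0.68775843]
[0.61  0.228 0.242] units [-1.662  0.096 -0.103] mm 41.7
[0.622 0.231 0.242] units [-0.495  0.001  0.   ] mm 12.4
```

Emit:
arm_command(
  series=[
    {"claw": -1,"x": -0.5,"y": 0.1,"z": 0,"twist": 0},
    {"claw": -1,"x": -0.4,"y": 0,"z": 0,"twist": 0},
    {"claw": -1,"x": -0.35,"y": 0,"z": 0,"twist": 0},
    {"claw": -1,"x": -0.3,"y": 0,"z": 0,"twist": 0},
    {"claw": -1,"x": -0.3,"y": 0,"z": 0,"twist": 0},
    {"claw": -1,"x": -0.25,"y": 0,"z": 0,"twist": 0},
    {"claw": -1,"x": 0,"y": 0,"z": 0,"twist": 0},
  ],
)

```text
clock: 8.17
tool_pos: [0.6212, 0.2308, 0.2394]
tool_rot: [[-0.971, -0.241, 0.001], [-0.241, 0.971, 0.0], [-0.001, 0.0, -1.0]]
force: [0.3, -0.4, -0.2]
grip_width: 0.0
finger_force: 0.0
```

```bash
python3 - <<'E'
from h import *
s=sense(); print(s["tool_pos"],s["force"])
im,d,K,W,P=shoot("side","s2.png")
q=P[(d>0)&(abs(P[...,1]-.23)<.08)&(P[...,0]>.55)&(P[...,0]<.66)&(P[...,2]>.1)&(P[...,2]<.26)]
f=np.array([.9697,.2443,0])
b=np.c_[(q-[.5763,.2185,.082])@f,q[:,2]]
for z in np.arange(.1,.25,.02):
    t=b[abs(b[:,1]-z)<.01]
    if len(t): print(round(z,2),len(t),np.percentile(t[:,0],[2,50,98]).round(4))
E
```

```text
[0.62124918 0.23083845 0.23937961] [ 0.26723    -0.43711032 -0.15666185]
0.1 74 [0.0027 0.0101 0.0213]
0.12 82 [0.0055 0.014  0.0243]
0.14 84 [0.0099 0.0223 0.0621]
0.16 143 [0.015  0.0403 0.0741]
0.18 243 [0.0203 0.0504 0.0802]
0.2 443 [0.0252 0.0608 0.0817]
0.22 396 [0.0288 0.0471 0.0726]
0.24 24 [0.0582 0.0614 0.0678]
```

Emit:
arm_command(
  series=[
    {"claw": 0.0,"x": 0.8,"y": 0,"z": 0,"twist": 0},
    {"claw": 0.0,"x": 0.8,"y": 0,"z": 0,"twist": 0},
    {"claw": 0.0,"x": 0.8,"y": 0,"z": 0,"twist": 0},
    {"claw": 0.0,"x": 0.8,"y": 0,"z": 0,"twist": 0},
    {"claw": 0.0,"x": 0.6,"y": 0,"z": 0,"twist": 0},
    {"claw": 0.0,"x": 0,"y": 0,"z": 0,"twist": 0},
    {"claw": 0.0,"x": 0,"y": 0,"z": 0,"twist": 0},
    {"claw": 0.0,"x": 0,"y": 0,"z": 0,"twist": 0},
  ],
)

```text
clock: 8.88
tool_pos: [0.5286, 0.2079, 0.2399]
tool_rot: [[-0.971, -0.241, 0.001], [-0.241, 0.971, 0.0], [-0.001, 0.0, -1.0]]
force: [0.5, 0.3, -0.6]
grip_width: 0.043
finger_force: 0.0
```

```bash
cat > caps.py <<'E'
from h import *
from scipy.optimize import least_squares
from scipy.cluster.hierarchy import fcluster,linkage
np.set_printoptions(precision=4,suppress=True)
def caps(P,ok,im,box,zmin):
    "caps in an xy box above zmin: top height, circle (r 10 mm) fitted to the top's outline"
    m=ok&(P[...,0]>box[0])&(P[...,0]<box[1])&(P[...,1]>box[2])&(P[...,1]<box[3])&(P[...,2]>zmin)&(P[...,2]<.16)
    n,L=cv2.connectedComponents(m.astype(np.uint8)); out=[]
    for i in range(1,n):
        c=P[L==i]
        if len(c)<40: continue
        zt=np.percentile(c[:,2],97); t=c[c[:,2]>zt-.003][:,:2].astype(np.float32)
        (x,y),r=cv2.minEnclosingCircle(t)
        out.append((np.array([x,y,zt]),r,len(c),t.mean(0)))
        print("cap",out[-1][0],"r",round(r,4),len(c),"mean",out[-1][3],"px",np.argwhere(L==i).mean(0)[::-1].round())
    return out
E
python3 - <<'E'
from caps import *
s=sense(); print(s["clock"],s["tool_pos"])
im,d,K,W,P=shoot("wrist","w3.png"); np.savez("w3.npz",im=im,d=d,K=K,W=W,P=P)
caps(P,d>0,im,(.42,.58,.12,.28),.095)
for t in("rotor","long_spun","short_spun"):
    for r in masks_of(t,"wrist")[:4]: print(t,r["p"],r["rect"])
E
```

```text
8.8833 [0.5286 0.2079 0.2399]
cap [0.4632 0.2012 0.1341] r 0.0099 613 mean [0.4631 0.2012] px [287. 115.]
cap [0.5349 0.1967 0.1099] r 0.01 477 mean [0.5346 0.1967] px [261. 195.]
cap [0.5703 0.2659 0.1115] r 0.0053 378 mean [0.569  0.2645] px [309. 247.]
rotor 0.97 [219.9, 96.7, 323.0, 192.4]
long_spun 0.74 [275.9, 102.4, 300.8, 129.7]
short_spun 0.84 [251.5, 179.1, 273.0, 208.1]
```

View pics/w3.png

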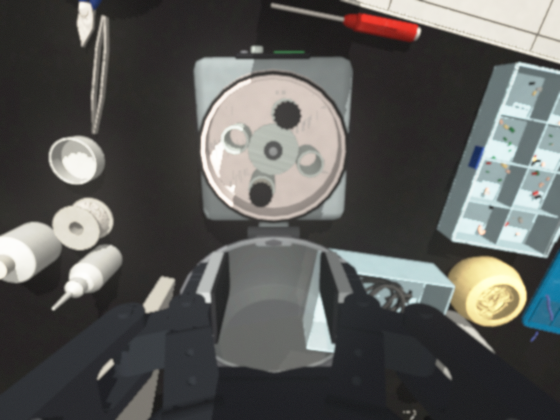

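The wrist view is clear. Px (287,115) has its top at 0.134, so it is long_spun; px (261,195) at 0.110 is short_spun. They are 72 mm apart across the shaft, as they should be. Going for short_spun.

Emit:
arm_command(
  series=[
    {"claw": 0.0,"x": -0.14,"y": -0.5,"z": 0,"twist": 0},
    {"claw": 0.0,"x": 0,"y": 0,"z": 0.9,"twist": 0},
    {"claw": 0.0,"x": 0,"y": 0,"z": 0.9,"twist": 0},
    {"claw": 0.0,"x": 0,"y": 0,"z": 0.9,"twist": 0},
    {"claw": 0.0,"x": 0,"y": 0,"z": 0.9,"twist": 0},
    {"claw": 0.0,"x": 0,"y": 0,"z": 0.9,"twist": 0},
    {"claw": 0.0,"x": 0,"y": 0,"z": 0.7,"twist": 0},
    {"claw": 0.0,"x": 0,"y": 0,"z": 0.5,"twist": 0},
    {"claw": 0.0,"x": 0,"y": 0,"z": 0.2,"twist": 0},
    {"claw": 0.0,"x": 0,"y": 0,"z": 0,"twist": 0},
    {"claw": 0.0,"x": 0,"y": 0,"z": 0,"twist": 0},
  ],
)

```text
clock: 10.0
tool_pos: [0.5348, 0.1963, 0.0923]
tool_rot: [[-0.971, -0.241, 0.0], [-0.241, 0.971, 0.0], [-0.0, -0.0, -1.0]]
force: [-0.8, 0.2, 0.8]
grip_width: 0.0428
finger_force: 0.0
```

```bash
python3 - <<'E'
from h import *
s=sense(); print(s["tool_pos"],s["force"])
go([.5349,.1967,.0885])
E
```

```text
[0.53480343 0.19625757 0.09233831] [-0.77670123  0.24379333  0.84201372]
[0.5349 0.1967 0.0885] units [-0.008  0.016  0.154] mm 3.9
```

Emit:
arm_command(
  series=[
    {"claw": 0.0,"x": 0,"y": 0,"z": 0.15,"twist": 0},
    {"claw": -0.8,"x": 0,"y": 0,"z": 0,"twist": 0},
    {"claw": -0.8,"x": 0,"y": 0,"z": 0,"twist": 0},
    {"claw": -0.8,"x": 0,"y": 0,"z": 0,"twist": 0},
    {"claw": -0.8,"x": 0,"y": 0,"z": 0,"twist": 0},
    {"claw": -0.8,"x": 0,"y": 0,"z": 0,"twist": 0},
    {"claw": -0.8,"x": 0,"y": 0,"z": -0.3,"twist": 0},
    {"claw": -0.8,"x": 0,"y": 0,"z": -0.6,"twist": 0},
    {"claw": -0.8,"x": 0,"y": 0,"z": -0.8,"twist": 0},
    {"claw": -0.8,"x": 0,"y": 0,"z": -0.9,"twist": 0},
    {"claw": -0.8,"x": 0,"y": 0,"z": -0.9,"twist": 0},
    {"claw": -0.8,"x": 0,"y": 0,"z": -0.9,"twist": 0},
  ],
  newtons=40,
)

```text
clock: 11.0
tool_pos: [0.534, 0.1964, 0.1998]
tool_rot: [[-0.97, -0.241, -0.0], [-0.241, 0.97, -0.0], [0.0, 0.0, -1.0]]
force: [0.8, 0.3, 0.4]
grip_width: 0.0184
finger_force: 39.1
```

```bash
python3 - <<'E'
from caps import *
s=sense(); print(s["clock"],s["tool_pos"],s["grip_width"],s["finger_force"],s["force"])
im,d,K,W,P=shoot("side","s3.png")
# lowest point of held cartridge below TCP
t=np.array(s["tool_pos"]); q=P[(d>0)&(np.hypot(P[...,0]-t[0],P[...,1]-t[1])<.02)&(P[...,2]>.085)&(P[...,2]<t[2])]
print(len(q), q[:,2].min() if len(q) else None, q.mean(0) if len(q) else None)
for n in("scene0","side0"):
    D=np.load(n+".npz"); caps(D["P"],D["d"]>0,D["im"],(.42,.56,-.31,-.12),.06)
E
```

```text
11.0 [0.534  0.1964 0.1998] 0.018408837110039575 39.075847864151 [0.7961 0.2656 0.4249]
45 0.15055675911205524 [0.5349 0.2053 0.1713]
cap [ 0.5247 -0.2218  0.0798] r 0.0106 111 mean [ 0.5245 -0.2221] px [372. 255.]
cap [ 0.481  -0.1697  0.0798] r 0.0105 111 mean [ 0.4813 -0.1696] px [339. 256.]
cap [ 0.4711 -0.2651  0.1039] r 0.0105 205 mean [ 0.4713 -0.265 ] px [379. 277.]
cap [ 0.4761 -0.2609  0.1041] r 0.0095 83 mean [ 0.4757 -0.2605] px [295. 147.]
cap [ 0.5283 -0.2153  0.0804] r 0.0091 48 mean [ 0.5292 -0.2171] px [278. 160.]
cap [ 0.4848 -0.1649  0.0803] r 0.0106 54 mean [ 0.4846 -0.1648] px [292. 173.]
```

Emit:
arm_command(
  series=[
    {"claw": -0.8,"x": 0.21,"y": -0.95,"z": -0.4,"twist": 0},
    {"claw": -0.8,"x": 0.21,"y": -0.95,"z": -0.4,"twist": 0},
    {"claw": -0.8,"x": 0.21,"y": -0.95,"z": -0.4,"twist": 0},
    {"claw": -0.8,"x": 0.21,"y": -0.95,"z": 0,"twist": 0},
    {"claw": -0.8,"x": 0.21,"y": -0.95,"z": 0,"twist": 0},
    {"claw": -0.8,"x": 0.21,"y": -0.95,"z": 0,"twist": 0},
    {"claw": -0.8,"x": 0.21,"y": -0.95,"z": 0,"twist": 0},
    {"claw": -0.8,"x": 0.21,"y": -0.95,"z": 0,"twist": 0},
    {"claw": -0.8,"x": 0.21,"y": -0.95,"z": 0,"twist": 0},
    {"claw": -0.8,"x": 0.21,"y": -0.95,"z": 0,"twist": 0},
    {"claw": -0.8,"x": 0.21,"y": -0.95,"z": 0,"twist": 0},
    {"claw": -0.8,"x": 0.21,"y": -0.95,"z": 0,"twist": 0},
  ],
)

```text
clock: 12.05
tool_pos: [0.5416, -0.0964, 0.2286]
tool_rot: [[-0.971, -0.241, 0.0], [-0.241, 0.971, 0.0], [-0.0, -0.0, -1.0]]
force: [0.4, -0.6, 0.3]
grip_width: 0.0184
finger_force: 39.1
```

Emit:
arm_command(
  series=[
    {"claw": -0.8,"x": 0.21,"y": -0.95,"z": 0,"twist": 0},
    {"claw": -0.8,"x": 0.21,"y": -0.95,"z": 0,"twist": 0},
    {"claw": -0.8,"x": 0.21,"y": -0.95,"z": 0,"twist": 0},
    {"claw": -0.8,"x": 0.21,"y": -0.95,"z": 0,"twist": 0},
    {"claw": -0.8,"x": 0,"y": 0,"z": 0,"twist": 0},
    {"claw": -0.8,"x": 0,"y": 0,"z": 0,"twist": 0},
  ],
)

```text
clock: 12.55
tool_pos: [0.5442, -0.1934, 0.2284]
tool_rot: [[-0.971, -0.239, -0.0], [-0.239, 0.971, 0.0], [0.0, 0.0, -1.0]]
force: [0.0, 0.1, -0.6]
grip_width: 0.0183
finger_force: 39.2
```

```bash
python3 - <<'E'
from caps import *
s=sense(); print(s["clock"],s["tool_pos"],s["tool_rot"],s["grip_width"],s["joints"])
im,d,K,W,P=shoot("wrist","w4.png"); np.savez("w4.npz",im=im,d=d,K=K,W=W,P=P)
caps(P,d>0,im,(.40,.58,-.32,-.12),.062)
r=P[(d>0)&(abs(P[...,0]-.5)<.1)&(abs(P[...,1]+.21)<.12)&(P[...,2]>.045)&(P[...,2]<.06)]; print("rack top z",np.median(r[:,2]))
E
```

```text
12.55 [ 0.5442 -0.1934  0.2284] [[-0.9709 -0.2393 -0.0001]
 [-0.2393  0.9709  0.0001]
 [ 0.0001  0.0001 -1.    ]] 0.018325864390165283 [ -25.4919   24.6137   84.1871    0.0029   71.2058 -129.3378]
cap [ 0.4008 -0.2104  0.0979] r 0.0077 340 mean [ 0.4022 -0.2106] px [297.  10.]
cap [ 0.4017 -0.1227  0.0975] r 0.003 134 mean [ 0.4015 -0.1225] px [405.  40.]
cap [ 0.4742 -0.2639  0.1041] r 0.0102 686 mean [ 0.4743 -0.2638] px [210.  89.]
cap [ 0.4841 -0.1689  0.0801] r 0.0103 468 mean [ 0.4839 -0.1686] px [318. 128.]
cap [ 0.5268 -0.2207  0.08  ] r 0.0099 432 mean [ 0.5266 -0.2209] px [250. 161.]
rack top z 0.052922355899112594
```

View pics/w4.png

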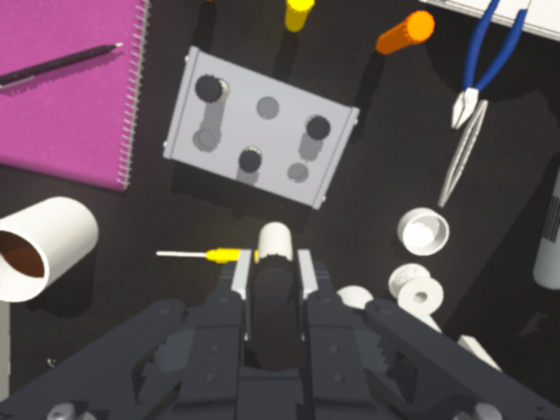

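Wrist view: rack with long_racked (white barrel, black cap, top 0.104) at (210,89), shorts at (318,128) and (250,161), and free holes at (268,107), (207,140) and (298,172). The orange and yellow ones stand outside the rack. I'll put the short one in the (298,172) hole with the fingers turned diagonal.

Emit:
arm_command(
  series=[
    {"claw": -0.8,"x": 0,"y": 0,"z": 0,"twist": -0.035},
    {"claw": -0.8,"x": 0,"y": 0,"z": 0,"twist": -0.035},
    {"claw": -0.8,"x": 0,"y": 0,"z": 0,"twist": -0.035},
    {"claw": -0.8,"x": 0,"y": 0,"z": 0,"twist": -0.035},
    {"claw": -0.8,"x": 0,"y": 0,"z": 0,"twist": 0},
  ],
)

```text
clock: 13.02
tool_pos: [0.5443, -0.1913, 0.2284]
tool_rot: [[-0.771, -0.637, -0.0], [-0.637, 0.771, 0.0], [-0.0, 0.0, -1.0]]
force: [1.0, -0.0, 0.4]
grip_width: 0.0183
finger_force: 39.2
```

```bash
python3 - <<'E'
from h import *
go([.531,-.1737,.2284],[.531,-.1737,.12],[.531,-.1737,.062])
E
```

```text
[ 0.531  -0.1737  0.2284] units [-0.038  0.882  0.002] mm 22.1
[ 0.531  -0.1737  0.12  ] units [ 0.000e+00 -1.000e-03  4.336e+00] mm 108.4
[ 0.531  -0.1737  0.062 ] units [ 0.00e+00 -1.00e-03  2.32e+00] mm 58.0
```

Emit:
arm_command(
  series=[
    {"claw": -0.8,"x": -0.04,"y": 0.88,"z": 0.5,"twist": 0},
    {"claw": -0.8,"x": 0,"y": 0,"z": 0.8,"twist": 0},
    {"claw": -0.8,"x": 0,"y": 0,"z": 0.8,"twist": 0},
    {"claw": -0.8,"x": 0,"y": 0,"z": 0.8,"twist": 0},
    {"claw": -0.8,"x": 0,"y": 0,"z": 0.8,"twist": 0},
    {"claw": -0.8,"x": 0,"y": 0,"z": 0.7,"twist": 0},
    {"claw": -0.8,"x": 0,"y": 0,"z": 0,"twist": 0},
    {"claw": -0.8,"x": 0,"y": 0,"z": 0,"twist": 0},
  ],
)

```text
clock: 13.68
tool_pos: [0.5309, -0.1741, 0.1181]
tool_rot: [[-0.777, -0.63, -0.001], [-0.63, 0.777, 0.001], [0.001, 0.002, -1.0]]
force: [0.1, -0.9, 0.3]
grip_width: 0.0184
finger_force: 39.2
```

```bash
python3 - <<'E'
from h import *
go([.531,-.1737,.115],[.531,-.1737,.062]); print(sense()["force"])
im,d,K,W,P=shoot("wrist","w5.png"); im2,d2,K2,W2,P2=shoot("scene","s5.png")
u,v=project([.531,-.174,.053],K2,W2).astype(int); a=im2[v-45:v+45,u-60:u+60,::-1]
cv2.imwrite("pics/c5.png",np.hstack([cv2.resize(a,(400,300),interpolation=3),cv2.resize(im[:,:,::-1],(400,300))]))
E
```

```text
[ 0.531  -0.1737  0.115 ] units [-0.012  0.01   0.126] mm 3.2
[ 0.531  -0.1737  0.062 ] units [-1.00e-03 -3.00e-03  2.12e+00] mm 53.0
[ 0.05387024 -0.94854344  0.29553957]
```

View pics/c5.png

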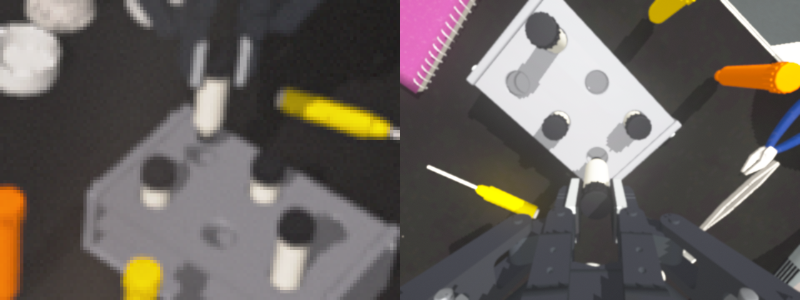

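The picture shows the foot at (208,133) just over the free hole (203,152). Lowering.

Emit:
arm_command(
  series=[
    {"claw": -0.8,"x": 0,"y": 0,"z": 0.4,"twist": 0},
    {"claw": -0.8,"x": 0,"y": 0,"z": 0.4,"twist": 0},
    {"claw": -0.8,"x": 0,"y": 0,"z": 0.3,"twist": 0},
    {"claw": -0.8,"x": 0,"y": 0,"z": 0.3,"twist": 0},
    {"claw": -0.8,"x": 0,"y": 0,"z": 0,"twist": 0},
  ],
)

```text
clock: 14.2
tool_pos: [0.5305, -0.1745, 0.0816]
tool_rot: [[-0.776, -0.631, -0.002], [-0.631, 0.776, 0.001], [0.001, 0.002, -1.0]]
force: [0.2, 0.9, -0.2]
grip_width: 0.0185
finger_force: 39.3
```

Emit:
arm_command(
  series=[
    {"claw": -0.8,"x": 0,"y": 0,"z": 0.3,"twist": 0},
    {"claw": -0.8,"x": 0,"y": 0,"z": 0.3,"twist": 0},
    {"claw": -0.8,"x": 0,"y": 0,"z": 0.15,"twist": 0},
    {"claw": -0.8,"x": 0,"y": 0,"z": 0.05,"twist": 0},
    {"claw": -0.8,"x": 0,"y": 0,"z": 0,"twist": 0},
  ],
)

```text
clock: 14.62
tool_pos: [0.531, -0.1747, 0.0628]
tool_rot: [[-0.776, -0.631, -0.001], [-0.631, 0.776, 0.0], [0.0, 0.001, -1.0]]
force: [-1.2, 1.9, -2.0]
grip_width: 0.0182
finger_force: 39.3
```

Emit:
arm_command(
  series=[
    {"claw": -0.2,"x": 0,"y": 0,"z": 0.05,"twist": 0},
    {"claw": -0.2,"x": 0,"y": 0,"z": 0,"twist": 0},
    {"claw": -0.2,"x": 0,"y": 0,"z": 0,"twist": 0},
    {"claw": -0.2,"x": 0,"y": 0,"z": -0.4,"twist": 0},
    {"claw": -0.2,"x": 0,"y": 0,"z": -0.8,"twist": 0},
    {"claw": 0,"x": 0,"y": 0,"z": -0.9,"twist": 0},
    {"claw": 0,"x": -0.5,"y": 0,"z": -0.9,"twist": 0.035},
    {"claw": 0,"x": -0.5,"y": 0,"z": -0.9,"twist": 0.035},
    {"claw": 0,"x": 0,"y": 0,"z": -0.9,"twist": 0.035},
    {"claw": 0,"x": 0,"y": 0,"z": -0.9,"twist": 0.035},
    {"claw": 0,"x": 0,"y": 0,"z": 0,"twist": 0},
    {"claw": 0,"x": 0,"y": 0,"z": 0,"twist": 0},
  ],
)

```text
clock: 15.62
tool_pos: [0.5521, -0.1605, 0.2065]
tool_rot: [[-0.97, -0.242, 0.003], [-0.242, 0.97, -0.001], [-0.003, -0.002, -1.0]]
force: [-0.6, -0.5, 0.2]
grip_width: 0.0428
finger_force: 0.0
```

```bash
python3 - <<'E'
from caps import *
s=sense(); print(s["clock"],s["tool_pos"],s["grip_width"])
im,d,K,W,P=shoot("wrist","w6.png"); np.savez("w6.npz",im=im,d=d,K=K,W=W,P=P)
c=caps(P,d>0,im,(.40,.58,-.32,-.12),.062)
L=max((k for k in c if k[0][0]>.45),key=lambda k:k[0][2])[0]; print(L)
go([L[0],L[1],s["tool_pos"][2]],[L[0],L[1],.115],[L[0],L[1],.0825])
E
```

```text
15.6167 [ 0.5521 -0.1605  0.2065] 0.042791662911863676
cap [ 0.4017 -0.1231  0.0974] r 0.0034 174 mean [ 0.4013 -0.1225] px [378.   9.]
cap [ 0.4744 -0.2637  0.104 ] r 0.0099 1049 mean [ 0.4743 -0.2636] px [163.  65.]
cap [ 0.4839 -0.1685  0.0802] r 0.0099 531 mean [ 0.4838 -0.1686] px [286. 110.]
cap [ 0.5268 -0.2208  0.08  ] r 0.0101 540 mean [ 0.5266 -0.2207] px [212. 146.]
cap [ 0.5314 -0.1729  0.08  ] r 0.0099 500 mean [ 0.5313 -0.1729] px [267. 165.]
[ 0.4744 -0.2637  0.104 ]
[ 0.4744 -0.2637  0.2065] units [ 3.996 -3.268 -0.05 ] mm 129.1
[ 0.4744 -0.2637  0.115 ] units [0.003 0.003 3.661] mm 91.5
[ 0.4744 -0.2637  0.0825] units [0.001 0.001 1.3  ] mm 32.5
```

Short cartridge stands at hole depth: top 0.080, same as its neighbours, within 1 mm of the hole. Now long_racked.

Emit:
arm_command(
  series=[
    {"claw": 0,"x": 0.8,"y": -0.65,"z": 0,"twist": 0},
    {"claw": 0,"x": 0.8,"y": -0.65,"z": 0,"twist": 0},
    {"claw": 0,"x": 0.8,"y": -0.65,"z": 0,"twist": 0},
    {"claw": 0,"x": 0.8,"y": -0.65,"z": 0,"twist": 0},
    {"claw": 0,"x": 0.8,"y": -0.65,"z": 0,"twist": 0},
    {"claw": 0,"x": 0,"y": 0,"z": 0.6,"twist": 0},
    {"claw": 0,"x": 0,"y": 0,"z": 0.9,"twist": 0},
    {"claw": 0,"x": 0,"y": 0,"z": 0.9,"twist": 0},
    {"claw": 0,"x": 0,"y": 0,"z": 0.9,"twist": 0},
    {"claw": 0,"x": 0,"y": 0,"z": 0.3,"twist": 0},
    {"claw": 0,"x": 0,"y": 0,"z": 0,"twist": 0},
  ],
)

```text
clock: 16.58
tool_pos: [0.4727, -0.2624, 0.1126]
tool_rot: [[-0.97, -0.242, -0.004], [-0.242, 0.97, 0.003], [0.003, 0.003, -1.0]]
force: [-0.2, 0.7, 0.3]
grip_width: 0.0426
finger_force: 0.0
```

```bash
python3 - <<'E'
from h import *
go([.4744,-.2637,.0825]); s=sense(); print(s["tool_pos"],s["joints"])
E
```

```text
[ 0.4744 -0.2637  0.0825] units [-0.057 -0.073  1.203] mm 30.2
[ 0.47267693 -0.26235607  0.11257598] [-3.53597677e+01  3.02752328e+01  9.63947515e+01 -3.85488350e-03
  5.35828674e+01 -1.39354602e+02]
```

Descend, grip and lift straight up.

Emit:
arm_command(
  series=[
    {"claw": 0,"x": -0.05,"y": -0.06,"z": 0.4,"twist": 0},
    {"claw": 0,"x": 0,"y": 0,"z": 0.5,"twist": 0},
    {"claw": 0,"x": 0,"y": 0,"z": 0.25,"twist": 0},
    {"claw": 0,"x": 0,"y": 0,"z": 0,"twist": 0},
    {"claw": -0.8,"x": 0,"y": 0,"z": 0,"twist": 0},
    {"claw": -0.8,"x": 0,"y": 0,"z": 0,"twist": 0},
    {"claw": -0.8,"x": 0,"y": 0,"z": 0,"twist": 0},
    {"claw": -0.8,"x": 0,"y": 0,"z": 0,"twist": 0},
    {"claw": -0.8,"x": 0,"y": 0,"z": 0,"twist": 0},
  ],
  newtons=40,
)

```text
clock: 17.33
tool_pos: [0.476, -0.2646, 0.0865]
tool_rot: [[-0.971, -0.241, 0.001], [-0.241, 0.971, -0.001], [-0.001, -0.001, -1.0]]
force: [-0.2, 0.4, 6.4]
grip_width: 0.0181
finger_force: 39.3
```

Emit:
arm_command(
  series=[
    {"claw": -0.8,"x": 0,"y": 0,"z": -0.4,"twist": 0},
    {"claw": -0.8,"x": 0,"y": 0,"z": -0.7,"twist": 0},
    {"claw": -0.8,"x": 0,"y": 0,"z": -0.9,"twist": 0},
    {"claw": -0.8,"x": 0,"y": 0,"z": -0.9,"twist": 0},
    {"claw": -0.8,"x": 0,"y": 0,"z": -0.9,"twist": 0},
    {"claw": -0.8,"x": 0,"y": 0,"z": -0.9,"twist": 0},
    {"claw": -0.8,"x": 0,"y": 0,"z": -0.8,"twist": 0},
    {"claw": -0.8,"x": 0,"y": 0,"z": -0.3,"twist": 0},
  ],
)

```text
clock: 18.0
tool_pos: [0.4763, -0.2648, 0.2343]
tool_rot: [[-0.97, -0.241, 0.003], [-0.241, 0.97, -0.002], [-0.003, -0.003, -1.0]]
force: [0.1, -0.8, 0.9]
grip_width: 0.0181
finger_force: 39.2
```

```bash
python3 - <<'E'
from h import *
s=sense(); z=s["tool_pos"][2]; print(s["clock"],s["tool_pos"],s["grip_width"])
go([.53,.205,.235])
E
```

```text
18.0 [ 0.47633622 -0.26482948  0.23434056] 0.018097649934773297
[0.53  0.205 0.235] units [-6.615 17.721 -0.065] mm 472.9
```

Emit:
arm_command(
  series=[
    {"claw": -0.8,"x": -0.35,"y": 0.93,"z": 0,"twist": 0},
    {"claw": -0.8,"x": -0.35,"y": 0.93,"z": 0,"twist": 0},
    {"claw": -0.8,"x": -0.35,"y": 0.93,"z": 0,"twist": 0},
    {"claw": -0.8,"x": -0.35,"y": 0.93,"z": 0,"twist": 0},
    {"claw": -0.8,"x": -0.35,"y": 0.93,"z": 0,"twist": 0},
    {"claw": -0.8,"x": -0.35,"y": 0.93,"z": 0,"twist": 0},
    {"claw": -0.8,"x": -0.35,"y": 0.93,"z": 0,"twist": 0},
    {"claw": -0.8,"x": -0.35,"y": 0.93,"z": 0,"twist": 0},
    {"claw": -0.8,"x": -0.35,"y": 0.93,"z": 0,"twist": 0},
    {"claw": -0.8,"x": -0.35,"y": 0.93,"z": 0,"twist": 0},
    {"claw": -0.8,"x": -0.35,"y": 0.93,"z": 0,"twist": 0},
    {"claw": -0.8,"x": -0.35,"y": 0.93,"z": 0,"twist": 0},
  ],
)

```text
clock: 19.0
tool_pos: [0.5099, 0.033, 0.2308]
tool_rot: [[-0.971, -0.241, -0.0], [-0.241, 0.971, -0.0], [0.0, 0.0, -1.0]]
force: [2.2, -0.1, -0.7]
grip_width: 0.0182
finger_force: 39.3
```

Emit:
arm_command(
  series=[
    {"claw": -0.8,"x": -0.35,"y": 0.93,"z": 0,"twist": 0},
    {"claw": -0.8,"x": -0.35,"y": 0.93,"z": 0,"twist": 0},
    {"claw": -0.8,"x": -0.35,"y": 0.93,"z": 0,"twist": 0},
    {"claw": -0.8,"x": -0.35,"y": 0.93,"z": 0,"twist": 0},
    {"claw": -0.8,"x": -0.35,"y": 0.93,"z": 0,"twist": 0},
    {"claw": -0.8,"x": -0.35,"y": 0.93,"z": 0,"twist": 0},
    {"claw": -0.8,"x": -0.35,"y": 0.93,"z": 0,"twist": 0},
    {"claw": -0.8,"x": 0,"y": 0,"z": 0,"twist": 0},
    {"claw": -0.8,"x": 0,"y": 0,"z": 0,"twist": 0},
  ],
)

```text
clock: 19.75
tool_pos: [0.53, 0.2054, 0.2305]
tool_rot: [[-0.97, -0.243, -0.001], [-0.243, 0.97, -0.0], [0.001, -0.0, -1.0]]
force: [0.0, -0.7, -1.0]
grip_width: 0.0185
finger_force: 39.3
```

```bash
cat > d.py <<'E'
from caps import *
s=sense(); print(s["clock"],s["tool_pos"],s["tool_rot"])
im,d,K,W,P=shoot("wrist","w7.png"); np.savez("w7.npz",im=im,d=d,K=K,W=W,P=P)
c=caps(P,d>0,im,(.42,.555,.12,.26),.095)
L=c[0][0]; C=np.array([.4990,.1990])  # axis = midpoint of both caps before
print("opposite sleeve about",2*C-L[:2])
# sleeve mouth rings: highest ring at z~.0815 around estimate
E=2*C-L[:2]; m=(d>0)&(np.hypot(P[...,0]-E[0],P[...,1]-E[1])<.02)
q=P[m]; rim=q[(q[:,2]>.079)&(q[:,2]<.088)]; print("ring",len(rim),np.percentile(q[:,2],[5,50,95]))
r=least_squares(lambda p:np.hypot(rim[:,0]-p[0],rim[:,1]-p[1])-.0115,E,loss='soft_l1',f_scale=.001); print("ring centre",r.x,np.median(abs(r.fun)))
hole=q[q[:,2]<.07]; print("hole pts",len(hole))
u,v=project([E[0],E[1],.0835],K,W); print("px",u,v)
a=im[int(v)-95:int(v)+55,int(u)-100:int(u)+100,::-1].copy(); a=cv2.resize(a,None,fx=4,fy=4,interpolation=3); cv2.imwrite("pics/c7.png",a)
E
python3 d.py
```

```text
19.75 [0.53   0.2054 0.2305] [[-0.97   -0.243  -0.0006]
 [-0.243   0.97   -0.0002]
 [ 0.0007 -0.     -1.    ]]
cap [0.4632 0.2012 0.1339] r 0.0099 668 mean [0.463  0.2012] px [292. 115.]
opposite sleeve about [0.5348 0.1968]
ring 239 [0.0676 0.2787 0.3186]
ring centre [0.5346 0.1968] 0.0006724883527236443
hole pts 758
px 264.19344571165294 191.3024222880739
```

View pics/c7.png

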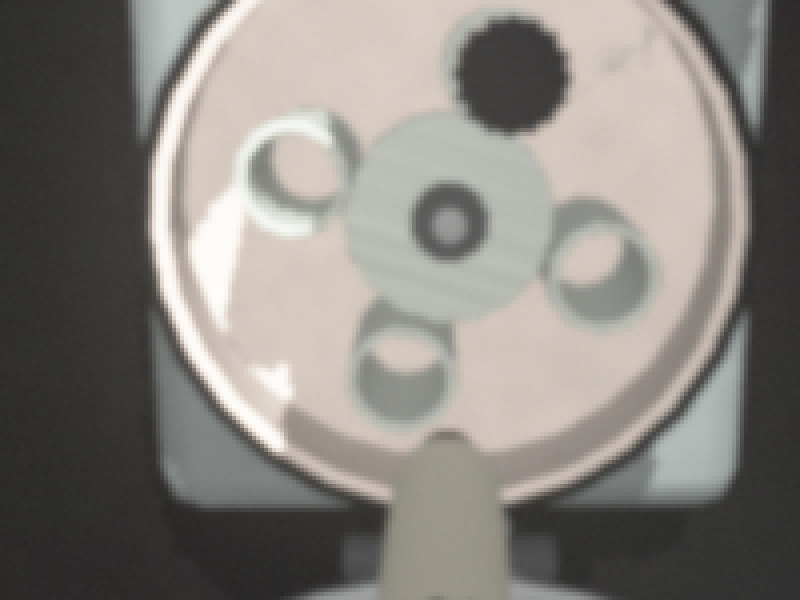

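The crop shows the emptied sleeve at (404,372), the other two empty sleeves, long_spun at (512,72), and the held foot at (447,437). I check the foot's offset from the tool axis.

```bash
python3 - <<'E'
from caps import *
D=np.load("w7.npz"); K,W,P,d=D["K"],D["W"],D["P"],D["d"]
t=np.array([.53,.2054]); f=np.array([-.97,-.243])
for z in(.150,.155): print(z,"tool axis px",project([t[0],t[1],z],K,W),"front edge px",project([*(t+.005*f),z],K,W))
q=P[(d>0)&(d<.33)&(np.hypot(P[...,0]-t[0],P[...,1]-t[1])<.02)&(P[...,2]>.14)&(P[...,2]<.225)]
for z in(.145,.155,.165,.175,.185,.195):
    k=q[abs(q[:,2]-z)<.005]-[*t,0]
    if len(k)>3: 
        R=np.array([[-.97,-.243],[-.243,.97]]); b=k[:,:2]@R.T; print(z,len(k),"tool x max",b[:,0].max().round(4),"y",b[:,1].min().round(4),b[:,1].max().round(4))
go([.5356,.1972,.2305],[.5356,.1972,.17],[.5356,.1972,.118])
E
```

```text
0.15 tool axis px [274.9188 212.0324] front edge px [274.9189 205.3451]
0.155 tool axis px [274.9382 214.3223] front edge px [274.9384 207.5109]
0.155 16 tool x max 0.0071 y -0.0028 0.0043
0.165 39 tool x max 0.0106 y -0.0078 0.0085
0.175 134 tool x max 0.0107 y -0.0085 0.0091
0.185 143 tool x max 0.0107 y -0.0087 0.0092
0.195 175 tool x max 0.0108 y -0.0087 0.0088
[0.5356 0.1972 0.2305] units [-0.145 -0.338  0.002] mm 9.2
[0.5356 0.1972 0.17  ] units [-0.002  0.001  2.42 ] mm 60.5
[0.5356 0.1972 0.118 ] units [-0.001  0.001  2.08 ] mm 52.0
```

Emit:
arm_command(
  series=[
    {"claw": -0.8,"x": -0.17,"y": -0.34,"z": 0,"twist": 0},
    {"claw": -0.8,"x": 0,"y": 0,"z": 0.8,"twist": 0},
    {"claw": -0.8,"x": 0,"y": 0,"z": 0.8,"twist": 0},
    {"claw": -0.8,"x": 0,"y": 0,"z": 0.6,"twist": 0},
    {"claw": -0.8,"x": 0,"y": 0,"z": 0,"twist": 0},
    {"claw": -0.8,"x": 0,"y": 0,"z": 0,"twist": 0},
    {"claw": -0.8,"x": 0,"y": 0,"z": 0,"twist": 0},
  ],
)

```text
clock: 20.38
tool_pos: [0.5373, 0.1966, 0.1767]
tool_rot: [[-0.971, -0.24, 0.001], [-0.24, 0.971, 0.0], [-0.001, -0.0, -1.0]]
force: [-0.2, -0.7, 0.5]
grip_width: 0.0182
finger_force: 39.3
```

```bash
python3 - <<'E'
from h import *
s=sense();print(s["force"],s["tool_pos"]); go([.5362,.1972,.17],[.5362,.1972,.118])
E
```

```text
[-0.15561614 -0.65203439  0.522277  ] [0.537266   0.19662471 0.17673342]
[0.5362 0.1972 0.17  ] units [0.036 0.033 0.269] mm 6.8
[0.5362 0.1972 0.118 ] units [2.00e-03 0.00e+00 2.08e+00] mm 52.0
```

Emit:
arm_command(
  series=[
    {"claw": -0.8,"x": 0.035,"y": 0.02,"z": 0.3,"twist": 0},
    {"claw": -0.8,"x": 0,"y": 0,"z": 0.4,"twist": 0},
    {"claw": -0.8,"x": 0,"y": 0,"z": 0.4,"twist": 0},
    {"claw": -0.8,"x": 0,"y": 0,"z": 0.3,"twist": 0},
    {"claw": -0.8,"x": 0,"y": 0,"z": 0,"twist": 0},
  ],
)

```text
clock: 20.8
tool_pos: [0.5348, 0.1973, 0.1388]
tool_rot: [[-0.97, -0.241, -0.002], [-0.241, 0.97, -0.001], [0.003, -0.0, -1.0]]
force: [0.7, -0.9, -1.7]
grip_width: 0.0181
finger_force: 39.2
```

Emit:
arm_command(
  series=[
    {"claw": -0.8,"x": -0.02,"y": 0,"z": 0.3,"twist": 0},
    {"claw": -0.8,"x": 0,"y": 0,"z": 0.3,"twist": 0},
    {"claw": -0.8,"x": 0,"y": 0,"z": 0.2,"twist": 0},
    {"claw": -0.8,"x": 0,"y": 0,"z": 0,"twist": 0},
  ],
)

```text
clock: 21.13
tool_pos: [0.5355, 0.1975, 0.1195]
tool_rot: [[-0.97, -0.241, -0.002], [-0.241, 0.97, -0.0], [0.002, -0.0, -1.0]]
force: [1.1, -0.6, -0.5]
grip_width: 0.0178
finger_force: 39.3
```

Lower a touch more, release, retreat up and look.

Emit:
arm_command(
  series=[
    {"claw": -0.8,"x": 0,"y": 0,"z": 0.08,"twist": 0},
    {"claw": -0.8,"x": 0,"y": 0,"z": 0,"twist": 0},
    {"claw": 0,"x": 0,"y": 0,"z": 0,"twist": 0},
    {"claw": 0,"x": 0,"y": 0,"z": 0,"twist": 0},
    {"claw": 0,"x": 0,"y": 0,"z": 0,"twist": 0},
    {"claw": 0,"x": 0,"y": 0,"z": -0.4,"twist": 0},
    {"claw": 0,"x": 0,"y": 0,"z": -0.9,"twist": 0},
    {"claw": 0,"x": 0,"y": 0,"z": -0.9,"twist": 0},
    {"claw": 0,"x": 0,"y": 0,"z": -0.9,"twist": 0},
    {"claw": 0,"x": 0,"y": 0,"z": -0.9,"twist": 0},
    {"claw": 0,"x": 0,"y": 0,"z": -0.9,"twist": 0},
    {"claw": 0,"x": 0,"y": 0,"z": 0,"twist": 0},
  ],
)

```text
clock: 22.13
tool_pos: [0.5379, 0.1982, 0.2465]
tool_rot: [[-0.97, -0.241, 0.007], [-0.241, 0.97, 0.002], [-0.007, 0.0, -1.0]]
force: [1.9, 0.3, 1.6]
grip_width: 0.0425
finger_force: 0.0
```

```bash
python3 - <<'E'
from caps import *
s=sense(); print(s["clock"],s["tool_pos"],s["grip_width"])
im,d,K,W,P=shoot("wrist","w8.png"); caps(P,d>0,im,(.42,.558,.12,.26),.095)
im,d,K,W,P=shoot("side","s8.png"); caps(P,d>0,im,(.42,.558,.12,.26),.095)
q=P[(d>0)&(abs(P[...,1]-.23)<.08)&(P[...,0]>.55)&(P[...,0]<.66)&(P[...,2]>.1)&(P[...,2]<.26)]
b=np.c_[(q-[.5763,.2185,.082])@[.9697,.2443,0],q[:,2]]
for z in np.arange(.1,.26,.02):
    t=b[abs(b[:,1]-z)<.01]
    if len(t): print(round(z,2),len(t),np.percentile(t[:,0],[2,98]).round(4))
tab=q[(q[:,2]>.225)]; print("tab",tab.mean(0),tab.min(0),tab.max(0))
E
```

```text
22.1333 [0.5379 0.1982 0.2465] 0.04252035331773384
cap [0.4632 0.2013 0.1341] r 0.01 609 mean [0.4631 0.2011] px [303. 105.]
cap [0.5346 0.1974 0.1339] r 0.0102 633 mean [0.5344 0.1974] px [275. 190.]
cap [0.5351 0.1997 0.1344] r 0.01 109 mean [0.5352 0.2004] px [277. 276.]
cap [0.4634 0.2036 0.134 ] r 0.0094 110 mean [0.4635 0.2042] px [308. 277.]
0.1 71 [0.003  0.0214]
0.12 87 [0.0054 0.0242]
0.14 88 [0.01   0.0619]
0.16 142 [0.0157 0.0747]
0.18 241 [0.0203 0.0805]
0.2 488 [0.0254 0.0815]
0.22 579 [0.0288 0.0711]
0.24 39 [0.0152 0.0674]
tab [0.6237 0.2344 0.2397] [0.5518 0.1798 0.225 ] [0.6442 0.2518 0.26  ]
```

Both long caps are at 0.134 and 71.5 mm apart, so the fit is good. Now I turn the tool 90° so the fingers open along the front–rear axis. The rear finger then goes behind the tab and draws the lid shut, without the body reaching the shelf.

Emit:
arm_command(
  series=[
    {"claw": 0.4,"x": 0,"y": 0,"z": -0.6,"twist": 0.0385},
    {"claw": 0.4,"x": 0,"y": 0,"z": -0.6,"twist": 0.0385},
    {"claw": 0.4,"x": 0,"y": 0,"z": -0.5,"twist": 0.0385},
    {"claw": 0.4,"x": 0,"y": 0,"z": 0,"twist": 0.0385},
    {"claw": 0.4,"x": 0,"y": 0,"z": 0,"twist": 0.0385},
    {"claw": 0.4,"x": 0,"y": 0,"z": 0,"twist": 0.0385},
    {"claw": 0.4,"x": 0,"y": 0,"z": 0,"twist": 0.0385},
    {"claw": 0.4,"x": 0,"y": 0,"z": 0,"twist": 0.0385},
    {"claw": 0.4,"x": 0,"y": 0,"z": 0,"twist": 0.0385},
    {"claw": 0.4,"x": 0,"y": 0,"z": 0,"twist": 0.0385},
    {"claw": 0.4,"x": 0,"y": 0,"z": 0,"twist": 0.0385},
    {"claw": 0.4,"x": 0,"y": 0,"z": 0,"twist": 0.0385},
  ],
)

```text
clock: 23.23
tool_pos: [0.5356, 0.1975, 0.283]
tool_rot: [[-0.349, 0.937, -0.002], [0.937, 0.349, -0.0], [0.0, -0.002, -1.0]]
force: [0.2, -0.6, 0.2]
grip_width: 0.0596
finger_force: 0.0
```

Emit:
arm_command(
  series=[
    {"claw": 0.4,"x": 0,"y": 0,"z": 0,"twist": 0.0385},
    {"claw": 0.4,"x": 0,"y": 0,"z": 0,"twist": 0},
    {"claw": 0.4,"x": 0,"y": 0,"z": 0,"twist": 0},
  ],
)

```text
clock: 23.48
tool_pos: [0.5358, 0.1976, 0.2832]
tool_rot: [[-0.243, 0.97, -0.001], [0.97, 0.243, -0.0], [0.0, -0.001, -1.0]]
force: [-0.1, 0.1, 0.3]
grip_width: 0.0602
finger_force: 0.0
```

```bash
python3 - <<'E'
from h import *
s=sense(); print(s["tool_pos"],s["grip_width"],s["joints"],np.round(s["tool_rot"],3).tolist())
im,d,K,W,P=shoot("wrist","w9.png")
f=np.array([.9697,.2443,0]); n=np.array([-.2443,.9697,0]); h=np.array([.5763,.2185,.082])
q=P[(d>0)]-h; b=np.c_[q@f,q@n,q[:,2]+.082]
t=b[(abs(b[:,1])<.014)&(b[:,0]>.02)&(b[:,0]<.11)&(b[:,2]>.2)&(b[:,2]<.275)]
for z in np.arange(.205,.27,.01):
    k=t[abs(t[:,2]-z)<.005]
    if len(k): print(round(z,3),len(k),k[:,0].min().round(4),k[:,0].max().round(4),k[:,1].min().round(3),k[:,1].max().round(3))
T=h+.0395*f; go([T[0],T[1],s["tool_pos"][2]],[T[0],T[1],.228])
cv2.imwrite("pics/w9.png",im[:,:,::-1])
E
```

```text
[0.53577616 0.1975633  0.28324373] 0.06024570790896591 [1.42490258e+01 2.12480287e+01 8.05958231e+01 1.92851619e-03
 7.82212818e+01 1.69484128e-01] [[-0.243, 0.97, -0.001], [0.97, 0.243, -0.0], [0.0, -0.001, -1.0]]
0.205 62 0.0715 0.0779 0.004 0.014
0.215 33 0.0687 0.0734 0.006 0.014
0.225 1976 0.0284 0.0642 -0.014 0.014
0.235 468 0.031 0.0626 -0.012 0.012
0.245 549 0.0567 0.0653 -0.012 0.012
0.255 908 0.059 0.0691 -0.012 0.012
0.265 1 0.0643 0.0643 0.001 0.001
[0.61460315 0.22814985 0.28324373] units [4.170e-01 3.353e+00 1.000e-03] mm 84.5
[0.61460315 0.22814985 0.228     ] units [0.00e+00 2.00e-03 2.21e+00] mm 55.2
```

View pics/w9.png

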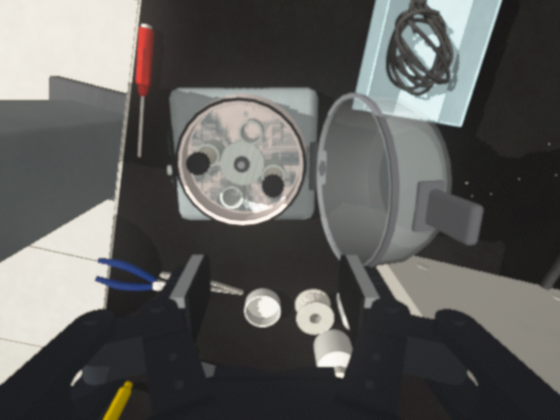

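The wrist view shows the lid open with its tab at about (450,210), and the rotor with both long caps at (198,163) and (273,186). I open the fingers a bit wider and go down with the rear finger behind the tab.

Emit:
arm_command(
  series=[
    {"claw": 0.7,"x": 0.08,"y": 0.67,"z": 0,"twist": 0},
    {"claw": 0.7,"x": 0.08,"y": 0.67,"z": 0,"twist": 0},
    {"claw": 0.7,"x": 0.08,"y": 0.67,"z": 0,"twist": 0},
    {"claw": 0.7,"x": 0.08,"y": 0.67,"z": 0,"twist": 0},
    {"claw": 0.7,"x": 0.08,"y": 0.67,"z": 0,"twist": 0},
    {"claw": 0.7,"x": 0,"y": 0,"z": 0,"twist": 0},
    {"claw": 0.7,"x": 0,"y": 0,"z": 0.5,"twist": 0},
    {"claw": 0.7,"x": 0,"y": 0,"z": 0.5,"twist": 0},
    {"claw": 0.7,"x": 0,"y": 0,"z": 0.5,"twist": 0},
    {"claw": 0.7,"x": 0,"y": 0,"z": 0.4,"twist": 0},
    {"claw": 0.7,"x": 0,"y": 0,"z": 0,"twist": 0},
    {"claw": 0.7,"x": 0,"y": 0,"z": 0,"twist": 0},
  ],
)

```text
clock: 24.53
tool_pos: [0.6146, 0.2273, 0.2361]
tool_rot: [[-0.241, 0.971, -0.001], [0.971, 0.241, -0.0], [-0.0, -0.001, -1.0]]
force: [0.3, 0.6, -0.3]
grip_width: 0.0727
finger_force: 0.0
```

```bash
cat > lidang.py <<'E'
from h import *
f=np.array([.9697,.2443,0]); n=np.array([-.2443,.9697,0]); h=np.array([.5763,.2185,.082])
s=sense(); p=np.array(s["tool_pos"])-h; print("clock",s["clock"],"TCP f,n,z",(p@f).round(4),(p@n).round(4),s["tool_pos"][2].round(4) if hasattr(s["tool_pos"][2],'round') else s["tool_pos"][2],"force",np.round(s["force"],1),"w",s["grip_width"])
im,d,K,W,P=shoot("side"); q=P[d>0]-h; b=np.c_[q@f,q@n,q[:,2]]
# rim plane of lid seen on the near (+n) side: fit angle via dome side rim points
best=None
for a in np.arange(-.02,1.9,.01):
    fx=-b[:,0]; r=fx*np.cos(a)+b[:,2]*np.sin(a); u=-fx*np.sin(a)+b[:,2]*np.cos(a)  # lid frame: r to front, u up
    m=(abs(np.hypot(r-.078,b[:,1])-.0695)<.0025)&(u>.003)&(u<.02)&(b[:,1]>.01)
    m2=(u>-.03)&(u<-.004)&(np.hypot(r-.078,b[:,1])<.068)&(r>.02)&(b[:,2]>.02)
    c=m.sum()
    if best is None or c>best[0]: best=(c,a)
print("lid angle ~",best)
E
python3 lidang.py
```

```text
clock 24.5333 TCP f,n,z 0.0393 -0.0008 0.2361 force [ 0.3  0.6 -0.3] w 0.07265517210825814
lid angle ~ (np.int64(320), np.float64(1.8))
```

```bash
cat > arc.py <<'E'
import numpy as np, sys
F,Z,a0,a1,N,delta=map(float,sys.argv[1:7]); half=.0363
for a in np.linspace(a0,a1,int(N)+1)[1:]:
    c=np.array([-(.172*np.cos(a)-.032*np.sin(a)),.082+.172*np.sin(a)+.032*np.cos(a)])
    drop=.008*np.clip((a-.6)/.6,0,1)
    T=c-[half,delta+drop]; print(round(a,2),"y",round((T[0]-F)/.025,2),"z",round(-(T[1]-Z)/.025,2),"TCP z",round(T[1],3)); F,Z=T
E
python3 arc.py .0393 .228 1.78 1.0 10 .008
```

```text
1.7 y -0.85 z -0.17 TCP z 0.232
1.62 y -0.53 z -0.15 TCP z 0.236
1.55 y -0.54 z -0.11 TCP z 0.239
1.47 y -0.54 z -0.07 TCP z 0.24
1.39 y -0.55 z -0.02 TCP z 0.241
1.31 y -0.55 z 0.02 TCP z 0.24
1.23 y -0.54 z 0.06 TCP z 0.239
1.16 y -0.54 z 0.08 TCP z 0.237
1.08 y -0.53 z 0.1 TCP z 0.234
1.0 y -0.51 z 0.14 TCP z 0.231
```

Emit:
arm_command(
  series=[
    {"claw": 0.7,"x": 0,"y": 0,"z": 0.3,"twist": 0},
    {"claw": 0.7,"x": 0,"y": 0,"z": 0,"twist": 0},
    {"claw": 0.7,"x": 0,"y": -0.85,"z": -0.17,"twist": 0},
    {"claw": 0.7,"x": 0,"y": -0.53,"z": -0.15,"twist": 0},
    {"claw": 0.7,"x": 0,"y": -0.54,"z": -0.11,"twist": 0},
    {"claw": 0.7,"x": 0,"y": -0.54,"z": -0.07,"twist": 0},
    {"claw": 0.7,"x": 0,"y": -0.55,"z": -0.02,"twist": 0},
    {"claw": 0.7,"x": 0,"y": -0.55,"z": 0.02,"twist": 0},
    {"claw": 0.7,"x": 0,"y": -0.54,"z": 0.06,"twist": 0},
    {"claw": 0.7,"x": 0,"y": 0,"z": 0,"twist": 0},
  ],
)

```text
clock: 25.42
tool_pos: [0.5137, 0.2025, 0.2401]
tool_rot: [[-0.24, 0.971, -0.0], [0.971, 0.24, -0.0], [-0.0, -0.0, -1.0]]
force: [0.5, 0.3, 0.4]
grip_width: 0.0728
finger_force: 0.0
```

```bash
python3 lidang.py
```

```text
clock 25.4167 TCP f,n,z -0.0646 -0.0002 0.2401 force [0.5 0.3 0.4] w 0.07278848133250922
lid angle ~ (np.int64(289), np.float64(1.21))
```

Lid follows (≈1.2 rad). Continue.

```bash
python3 arc.py -.0646 .2401 1.21 0.45 10 .008
```

```text
1.13 y -0.62 z 0.15 TCP z 0.236
1.06 y -0.51 z 0.11 TCP z 0.233
0.98 y -0.5 z 0.15 TCP z 0.23
0.91 y -0.48 z 0.19 TCP z 0.225
0.83 y -0.46 z 0.22 TCP z 0.219
0.75 y -0.44 z 0.26 TCP z 0.213
0.68 y -0.42 z 0.29 TCP z 0.206
0.6 y -0.39 z 0.32 TCP z 0.198
0.53 y -0.36 z 0.39 TCP z 0.188
0.45 y -0.33 z 0.42 TCP z 0.178
```

Emit:
arm_command(
  series=[
    {"claw": 0.7,"x": 0,"y": -0.62,"z": 0.15,"twist": 0},
    {"claw": 0.7,"x": 0,"y": -0.51,"z": 0.11,"twist": 0},
    {"claw": 0.7,"x": 0,"y": -0.5,"z": 0.15,"twist": 0},
    {"claw": 0.7,"x": 0,"y": -0.48,"z": 0.19,"twist": 0},
    {"claw": 0.7,"x": 0,"y": -0.46,"z": 0.22,"twist": 0},
    {"claw": 0.7,"x": 0,"y": -0.44,"z": 0.26,"twist": 0},
    {"claw": 0.7,"x": 0,"y": -0.42,"z": 0.29,"twist": 0},
    {"claw": 0.7,"x": 0,"y": 0,"z": 0,"twist": 0},
  ],
)

```text
clock: 26.13
tool_pos: [0.4311, 0.1821, 0.2047]
tool_rot: [[-0.24, 0.971, -0.002], [0.971, 0.24, -0.001], [-0.0, -0.002, -1.0]]
force: [0.9, 0.2, -0.3]
grip_width: 0.0726
finger_force: 0.0
```

```bash
python3 lidang.py
```

```text
clock 26.1333 TCP f,n,z -0.1497 0.0001 0.2047 force [ 0.9  0.2 -0.3] w 0.07260828194670939
lid angle ~ (np.int64(281), np.float64(0.92))
```

The finger slid off the tab's free end at about 0.92 rad. I'll raise, turn back, and grip the tab by its sides as when opening.

Emit:
arm_command(
  series=[
    {"claw": 0.7,"x": 0,"y": -0.4,"z": -0.8,"twist": 0},
    {"claw": 0.1,"x": 0,"y": 0,"z": -0.9,"twist": -0.0385},
    {"claw": 0.1,"x": 0,"y": 0,"z": -0.9,"twist": -0.0385},
    {"claw": 0.1,"x": 0,"y": 0,"z": -0.8,"twist": -0.0385},
    {"claw": 0.1,"x": 0,"y": 0,"z": 0,"twist": -0.0385},
    {"claw": 0.1,"x": 0,"y": 0,"z": 0,"twist": -0.0385},
    {"claw": 0.1,"x": 0,"y": 0,"z": 0,"twist": -0.0385},
    {"claw": 0.1,"x": 0,"y": 0,"z": 0,"twist": -0.0385},
    {"claw": 0.1,"x": 0,"y": 0,"z": 0,"twist": -0.0385},
    {"claw": 0.1,"x": 0,"y": 0,"z": 0,"twist": -0.0385},
    {"claw": 0.1,"x": 0,"y": 0,"z": 0,"twist": -0.0385},
    {"claw": 0.1,"x": 0,"y": 0,"z": 0,"twist": -0.0385},
  ],
)

```text
clock: 27.18
tool_pos: [0.4239, 0.1803, 0.2913]
tool_rot: [[-1.0, -0.008, 0.001], [-0.008, 1.0, 0.0], [-0.001, 0.0, -1.0]]
force: [0.2, -1.2, -0.4]
grip_width: 0.047
finger_force: 0.0
```

Emit:
arm_command(
  series=[
    {"claw": 0.1,"x": 0,"y": 0,"z": 0,"twist": -0.0385},
    {"claw": 0.1,"x": 0,"y": 0,"z": 0,"twist": -0.0385},
    {"claw": 0.1,"x": 0,"y": 0,"z": 0,"twist": 0},
    {"claw": 0.1,"x": 0,"y": 0,"z": 0,"twist": 0},
  ],
)

```text
clock: 27.52
tool_pos: [0.4235, 0.1802, 0.291]
tool_rot: [[-0.971, -0.237, 0.001], [-0.237, 0.971, 0.0], [-0.001, 0.0, -1.0]]
force: [-0.2, -0.2, -0.0]
grip_width: 0.0474
finger_force: 0.0
```

```bash
python3 lidang.py; python3 - <<'E'
from h import *
f=np.array([.9697,.2443,0]); n=np.array([-.2443,.9697,0]); h=np.array([.5763,.2185,.082])
print(np.round(sense()["tool_rot"],3).tolist(), sense()["joints"][5])
im,d,K,W,P=shoot("wrist","w10.png"); q=P[d>0]-h; b=np.c_[q@f,q@n,q[:,2]+.082]
t=b[(abs(b[:,1])<.02)&(b[:,0]>-.14)&(b[:,0]<-.03)&(b[:,2]>.17)&(b[:,2]<.27)]
for z in np.arange(.185,.27,.008):
    k=t[abs(t[:,2]-z)<.004]
    if len(k)>5: print(round(z,3),len(k),k[:,0].min().round(4),k[:,0].max().round(4),k[:,1].min().round(3),k[:,1].max().round(3))
E
```

```text
clock 27.5167 TCP f,n,z -0.1575 0.0002 0.291 force [-0.2 -0.2 -0. ] w 0.047374806150572095
lid angle ~ (np.int64(285), np.float64(0.93))
[[-0.972, -0.237, 0.001], [-0.237, 0.972, 0.0], [-0.001, 0.0, -1.0]] -88.07404221510961
0.185 286 -0.1134 -0.0304 -0.02 0.02
0.193 353 -0.107 -0.0397 -0.02 0.02
0.201 1387 -0.1056 -0.0492 -0.02 0.02
0.209 1353 -0.1158 -0.0595 -0.02 0.02
0.217 314 -0.1307 -0.1122 -0.012 0.012
0.225 280 -0.1304 -0.1205 -0.011 0.011
```

The wrist depth shows the tab end at f=−0.130, z≈0.222, so the lid is really at 0.66 rad and the finger had not slipped; my side-view estimate was off. I grip the tab here and swing it down.

Emit:
arm_command(
  series=[
    {"claw": 0.1,"x": -0.73,"y": 0,"z": 0,"twist": 0},
    {"claw": 0.1,"x": -0.73,"y": 0,"z": 0.5,"twist": 0},
    {"claw": 0.1,"x": 0,"y": 0,"z": 0.8,"twist": 0},
    {"claw": 0.1,"x": 0,"y": 0,"z": 0.8,"twist": 0},
    {"claw": 0.1,"x": 0,"y": 0,"z": 0.8,"twist": 0},
    {"claw": 0.1,"x": 0,"y": 0,"z": 0.7,"twist": 0},
    {"claw": 0.1,"x": 0,"y": 0,"z": 0,"twist": 0},
    {"claw": -0.6,"x": 0,"y": 0,"z": 0,"twist": 0},
    {"claw": -0.6,"x": 0,"y": 0,"z": 0,"twist": 0},
    {"claw": -0.6,"x": 0,"y": 0,"z": 0,"twist": 0},
    {"claw": -0.6,"x": 0,"y": 0,"z": 0,"twist": 0},
    {"claw": -0.6,"x": 0,"y": 0,"z": 0,"twist": 0},
  ],
  newtons=25,
)

```text
clock: 28.62
tool_pos: [0.4583, 0.189, 0.2014]
tool_rot: [[-0.971, -0.241, 0.001], [-0.241, 0.971, 0.001], [-0.001, 0.0, -1.0]]
force: [-2.1, 1.6, 3.1]
grip_width: 0.023
finger_force: 29.1
```

```bash
python3 - <<'E'
from h import *
f=np.array([.9697,.2443,0]); h=np.array([.5763,.2185,.082])
s=sense(); p=np.array(s["tool_pos"]); F=(p-h)@f; print(F,p[2],s["grip_width"],s["force"])
# grip point on bar axis line u=.028 at a=.66
a=.66; r=( -F+.028*np.sin(a))/np.cos(a); z=.082+r*np.sin(a)+.028*np.cos(a); off=p[2]-z; print("r",r,"grip z",z,"off",off)
pf,pz=F,p[2]
for a in np.linspace(.66,-.02,13)[1:]:
    nf=-(r*np.cos(a)-.028*np.sin(a)); nz=.082+r*np.sin(a)+.028*np.cos(a)+off
    print(round(a,2),"x",round(-(nf-pf)/.025,2),"z",round(-(nz-pz)/.025,2)); pf,pz=nf,nz
E
```

```text
-0.12161065233573204 0.20138234929600834 0.023011826143948207 [-2.12596204  1.63930532  3.14687901]
r 0.17566998592878072 grip z 0.21182601124079767 off -0.010443661944789323
0.6 x 0.29 z 0.28
0.55 x 0.27 z 0.3
0.49 x 0.25 z 0.31
0.43 x 0.23 z 0.33
0.38 x 0.22 z 0.34
0.32 x 0.2 z 0.35
0.26 x 0.18 z 0.36
0.21 x 0.15 z 0.37
0.15 x 0.13 z 0.38
0.09 x 0.11 z 0.39
0.04 x 0.09 z 0.39
-0.02 x 0.07 z 0.4
```

Emit:
arm_command(
  series=[
    {"claw": -0.6,"x": 0.29,"y": 0,"z": 0.28,"twist": 0},
    {"claw": -0.6,"x": 0.27,"y": 0,"z": 0.3,"twist": 0},
    {"claw": -0.6,"x": 0.25,"y": 0,"z": 0.31,"twist": 0},
    {"claw": -0.6,"x": 0.23,"y": 0,"z": 0.33,"twist": 0},
    {"claw": -0.6,"x": 0.22,"y": 0,"z": 0.34,"twist": 0},
    {"claw": -0.6,"x": 0.2,"y": 0,"z": 0.35,"twist": 0},
    {"claw": -0.6,"x": 0.18,"y": 0,"z": 0.36,"twist": 0},
    {"claw": -0.6,"x": 0.15,"y": 0,"z": 0.37,"twist": 0},
    {"claw": -0.6,"x": 0.13,"y": 0,"z": 0.38,"twist": 0},
    {"claw": -0.6,"x": 0.11,"y": 0,"z": 0.3,"twist": 0},
    {"claw": -0.6,"x": 0.05,"y": 0,"z": 0.2,"twist": 0},
    {"claw": -0.6,"x": 0,"y": 0,"z": 0,"twist": 0},
  ],
)

```text
clock: 29.62
tool_pos: [0.4068, 0.176, 0.1119]
tool_rot: [[-0.971, -0.241, -0.001], [-0.241, 0.971, -0.0], [0.002, -0.0, -1.0]]
force: [-4.7, -0.7, 1.2]
grip_width: 0.0235
finger_force: 29.4
```

Emit:
arm_command(
  series=[
    {"claw": -0.6,"x": 0.03,"y": 0,"z": 0.2,"twist": 0},
    {"claw": -0.6,"x": 0.03,"y": 0,"z": 0.15,"twist": 0},
    {"claw": -0.6,"x": 0,"y": 0,"z": 0.1,"twist": 0},
    {"claw": -0.6,"x": 0,"y": 0,"z": 0,"twist": 0},
  ],
)

```text
clock: 29.95
tool_pos: [0.405, 0.1755, 0.101]
tool_rot: [[-0.971, -0.241, -0.002], [-0.241, 0.971, -0.001], [0.002, -0.0, -1.0]]
force: [-7.9, -2.5, 1.3]
grip_width: 0.0234
finger_force: 29.9
```

Emit:
arm_command(
  series=[
    {"claw": -0.6,"x": 0,"y": 0,"z": 0.1,"twist": 0},
    {"claw": -0.6,"x": -0.05,"y": 0,"z": 0.1,"twist": 0},
    {"claw": -0.6,"x": 0,"y": 0,"z": 0,"twist": 0},
  ],
)

```text
clock: 30.2
tool_pos: [0.4048, 0.1755, 0.0959]
tool_rot: [[-0.97, -0.241, -0.005], [-0.241, 0.97, -0.001], [0.005, -0.0, -1.0]]
force: [-14.3, -3.3, 4.2]
grip_width: 0.0233
finger_force: 30.4
```

Emit:
arm_command(
  series=[
    {"claw": 0.1,"x": 0,"y": 0,"z": 0,"twist": 0},
    {"claw": 0.1,"x": 0,"y": 0,"z": 0,"twist": 0},
    {"claw": 0.1,"x": 0,"y": 0,"z": 0,"twist": 0},
    {"claw": 0.1,"x": 0,"y": 0,"z": -0.6,"twist": 0},
    {"claw": 0.1,"x": 0,"y": 0,"z": -0.9,"twist": 0},
    {"claw": 0.1,"x": 0,"y": 0,"z": -0.9,"twist": 0},
    {"claw": 0.1,"x": 0,"y": 0,"z": -0.9,"twist": 0},
    {"claw": 0.1,"x": 0,"y": 0,"z": -0.9,"twist": 0},
    {"claw": 0.1,"x": 0,"y": 0,"z": -0.9,"twist": 0},
    {"claw": 0.1,"x": 0,"y": 0,"z": 0,"twist": 0},
    {"claw": 0.1,"x": 0,"y": 0,"z": 0,"twist": 0},
  ],
)

```text
clock: 31.12
tool_pos: [0.4083, 0.1764, 0.2249]
tool_rot: [[-0.971, -0.241, 0.003], [-0.241, 0.971, 0.001], [-0.004, 0.0, -1.0]]
force: [1.0, -0.1, -0.8]
grip_width: 0.0473
finger_force: 0.0
```

```bash
cat > e.py <<'E'
from h import *
f=np.array([.9697,.2443,0]); n=np.array([-.2443,.9697,0]); h=np.array([.5763,.2185,.082])
print(sense()["tool_pos"],sense()["force"])
for c in("wrist","side","scene"):
    im,d,K,W,P=shoot(c,"z_"+c+".png"); q=P[d>0]-h; b=np.c_[q@f,q@n,q[:,2]+.082]
    t=b[(abs(b[:,1])<.008)&(b[:,0]>-.183)&(b[:,0]<-.155)&(b[:,2]>.09)&(b[:,2]<.14)]
    if len(t)>5: print(c,len(t),"tab top z",np.median(t[:,2]).round(4),"slope",np.polyfit(t[:,0],t[:,2],1).round(3),"F",t[:,0].min().round(4))
    dm=b[(np.hypot(b[:,0]+.078,b[:,1])<.02)&(b[:,2]>.12)&(b[:,2]<.17)]
    if len(dm)>5: print("   dome top z",np.median(dm[:,2]).round(4),"slope",np.polyfit(dm[:,0],dm[:,2],1)[0].round(3))
E
python3 e.py
```

```text
[0.40831332 0.17640664 0.22492012] [ 0.97173738 -0.14300324 -0.8349874 ]
wrist 665 tab top z 0.115 slope [-0.017  0.112] F -0.183
   dome top z 0.1418 slope -0.003
side 69 tab top z 0.1144 slope [-0.077  0.101] F -0.1821
   dome top z 0.1417 slope 0.002
scene 59 tab top z 0.1145 slope [-0.009  0.113] F -0.183
   dome top z 0.1413 slope 0.016
```

Lid is shut: tab top 0.1145 (0.114 expected), tab slope about 0, dome top 0.1415. One last check of the rack, then I hand in.

```bash
python3 - <<'E'
from caps import *
im,d,K,W,P=shoot("scene"); caps(P,d>0,im,(.44,.56,-.31,-.12),.06)
D=np.load("scene0.npz"); Q=D["P"]; z0,z1=Q[...,2],P[...,2]
m=(d>0)&(D["d"]>0)&(P[...,0]>.36)&(P[...,0]<.68)&(P[...,1]>-.12)&(P[...,1]<.11)&(z1<.1)&(z0<.1)
print("changed px on the open counter",(m&(abs(z0-z1)>.006)).sum(),"of",m.sum())
E
python3 -c "
from bench import job_done; print(job_done())"
```

```text
cap [ 0.5283 -0.1745  0.0804] r 0.0105 105 mean [ 0.529  -0.1742] px [352. 244.]
cap [ 0.525  -0.2217  0.08  ] r 0.0104 111 mean [ 0.5244 -0.2219] px [372. 255.]
cap [ 0.4805 -0.1699  0.0799] r 0.0106 109 mean [ 0.481  -0.1699] px [339. 256.]
changed px on the open counter 1253 of 15039
the job is handed in; nothing more can be done
None
```

The job is handed in (the verdict isn't shown to me): the short cartridge is in the rack, both long ones stand opposite each other in the rotor, and the lid measures shut. I never measured the loose items: my last depth comparison of the counter showed 1,253 of 15,039 pixels changed, and I did not check why (possibly the arm's shadowing).

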